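Chock the rasp handles in their crate and close it

ROBOT

A 6-joint arm with a two-finger parallel gripper is mounted at the origin on the work surface. World frame = base frame: x ahead of the robot, y to its left, z up, the work surface at z = 0. Lengths are in mm, angles in rad, forces in N, time in s.
With the tool pointing down it reaches from about 350 to 850 mm from the base axis. Payload 8.1 kg.
Tool frame: the origin (TCP) lies at the very end of the fingers, on their centre line; the grasp point (between the pads) lies 19 mm behind it; z points along the fingers, y is the line along which they close (so a half turn about z gives the same grasp; the last joint's range is limited). The gripper opens to 85 mm and grips with 20 to 120 N. Pads are 22 mm wide; open, the fingers measure 114 mm over their backs; the gripper's body (76 mm by 85 mm) begins 54 mm behind the grasp point. The pads swing forward as they close: fully open they stand 13 mm farther back than shut.
Start: joints at [1.131, 0.13, 1.488, -0, 1.523, -0.085], TCP at [208.421, 562.642, 231.292] pointing down, gripper open.
Joint ranges: [-2.96, 2.96], [-0.89, 2.26], [0.02, 2.5], [-1.34, 4.48], [0, 2.73], [-2.66, 2.66]. Speed limits (rad/s): [2.39, 2.39, 2.79, 3.14, 3.14, 3.14].

INTERFACE

Orientations are given as a unit quaternion [x, y, z, w].
In Python, from workcell import arm gives the robot as it stands.
- The arm moves only by the tool servo_tool, never from a script. Its arguments are lists of equal length, an entry for each row: "turn": the turn, a rotation vector about the tool's x, y, z in rad, a list of three; "delta_pos": the shift along the tool's x, y, z in m, a list of three; "claw": the finger opening in m, from 0 to 0.0854. A call has 1 to 8 rows; each row is the pose to reach, as a shift and turn from the pose commanded when the call began, along the tool's axes at that moment; what a row does not reach only later rows make up. A row lasts 1/12 s, in which the tool goes at most 41.7 mm and 7.16 degrees, less where a joint would pass 70% of its speed; a pose out of reach is approached as far as the arm can. A call with a gripper value outside its range is refused whole. The fingers move at their own pace and stop on an object; the grip force is fixed at half the most. Time passes only in rows, so rows that repeat a pose let the fingers close. It gives the time, the measured TCP pose, the force, the opening and the grip force at its end, in the units of the state.
- arm.state(): the state, without advancing time (a new reading comes with each control period).
- arm.read_camera(name): name is "scene" or "top" or "wrist"; returns a dict with "frame" (420x560x3 uint8, blue, green, red), "fx", "fy", "cx", "cy" (pixels), "rvec" (rotation vector, rad) and "tvec" (3), from world to camera coordinates, as OpenCV has them; the wrist camera has in their place "T_tool_cam" (4x4, takes a point from camera to tool coordinates, whose origin is the TCP and whose axes are the flange's). Camera axes: x right, y down, z forward; pixel columns grow to the right and rows downward; lengths in mm; the calibration is good to about 2 mm. A picture is of the moment at which its call begins: read the wrist's pose just before it. There is no depth.
- arm.job_done(): hands the job in; it is judged then, once.
The state is a dict: "clock": time; "joints": joint angles; "dq": joint speeds; "effort": joint torques, N m; "ee_pos": TCP position; "tool_rot": TCP orientation; "contact_force": force on the tool from outside, world axes, zero at the start; "wrist_torque": the same for the moment, N m; "gripper_width": finger opening in mm; "grasp_force": force on a finger pad.
Only numpy, scipy, OpenCV 4.12 (cv2) and the standard library are available. Lean on these libraries where they do the work, as an engineer would, in place of code of your own. Each camera call takes 0.05 s, during which the arm holds its last target. There are 200 camera calls.

TASK

Get the crate of rasp handles ready to ship: lift its cover off the pins and lay it flat on the middle of the cork mat, then push into the leftover gap beside every handle the chock that fills it, seated flat on the crate's floor, so that no handle can shift. When all gaps are blocked, put the cover back over the pins so that it lies fully down on the crate's end boards. Bays without a handle need no chock; leave the handles in the crate and the other things on the bench alone.

Things in the scene. Friction and masses are not known exactly. Their poses are not given: they have to be found in the camera images.
- crate: low wooden crate 166 (x) x 234 (y) mm fixed to the bench. Origin: centre of its underside, on the bench, z up. Floor top at 8 mm. Five open bays side by side, centred at y = -84, -42, 0, 42, 84 mm, each 150 mm long (x -75 to +75) and 36 mm wide; dividers (6 mm), near (-x) and far (+x) walls (8 mm) reach 34 mm above the bench. Tall end boards at both y ends: see crate_seat
- crate_seat (a point): where the cover's origin belongs when seated: centre of the crate, 76 mm above the bench, level with the tops of the two end boards (15 mm thick, centred at y = +-109.5 mm). Each end board carries an upright 8 mm steel pin with a round tip (x = 0, y = +-109.5 mm) rising 11 mm above this level. Axes as the crate's
- cover: loose plywood cover plate 170 (x) x 250 (y) x 8 mm, 0.3 kg, with two through holes of 14 mm at x = 0, y = +-109.5 mm that go over the crate's pins; it is the same turned half round. On top in the middle a dark wooden grip bar, 20 mm thick (x), 90 mm long (y), rising from 8 to 50 mm. Origin: centre of the underside. Starts seated on the crate
- mat: fixed cork mat 190 (x) x 270 (y) x 4 mm for the cover to lie on. Origin: centre of its underside
- handle_long1: dark walnut rasp handle with a brass ferrule, 109 mm long, 26 mm high; treat it as 30 mm wide. Lies in one of the crate's bays along the crate's x axis with its butt against (within 2 mm of) the bay's far wall (+x). Origin: at the butt end, on its underside; it runs from there to -x, ferrule towards the near wall, leaving a gap of 41 mm of bay before the near wall. May be absent
- handle_long2: dark walnut rasp handle with a brass ferrule, 109 mm long, 26 mm high; treat it as 30 mm wide. Lies in one of the crate's bays along the crate's x axis with its butt against (within 2 mm of) the bay's far wall (+x). Origin: at the butt end, on its underside; it runs from there to -x, ferrule towards the near wall, leaving a gap of 41 mm of bay before the near wall. May be absent
- handle_mid: dark walnut rasp handle with a brass ferrule, 97 mm long, 26 mm high; treat it as 30 mm wide. Lies in one of the crate's bays along the crate's x axis with its butt against (within 2 mm of) the bay's far wall (+x). Origin: at the butt end, on its underside; it runs from there to -x, ferrule towards the near wall, leaving a gap of 53 mm of bay before the near wall. May be absent
- handle_short1: dark walnut rasp handle with a brass ferrule, 85 mm long, 26 mm high; treat it as 30 mm wide. Lies in one of the crate's bays along the crate's x axis with its butt against (within 2 mm of) the bay's far wall (+x). Origin: at the butt end, on its underside; it runs from there to -x, ferrule towards the near wall, leaving a gap of 65 mm of bay before the near wall. May be absent
- handle_short2: dark walnut rasp handle with a brass ferrule, 85 mm long, 26 mm high; treat it as 30 mm wide. Lies in one of the crate's bays along the crate's x axis with its butt against (within 2 mm of) the bay's far wall (+x). Origin: at the butt end, on its underside; it runs from there to -x, ferrule towards the near wall, leaving a gap of 65 mm of bay before the near wall. May be absent
- chock_s1: packing chock: pale wood block 36 (x) x 31 (y) x 28 mm, with an upright red pull tab in the middle of its top, 14 mm thick (x) x 26 mm (y), rising from 28 to 62 mm above the underside. Mass about 60 g. Origin: centre of the underside; same turned half round. Fills the 41 mm gap beside a 109 mm handle with 5 mm of play, lying along the bay. Stands loose on the bench between crate and mat
- chock_s2: packing chock: pale wood block 36 (x) x 31 (y) x 28 mm, with an upright red pull tab in the middle of its top, 14 mm thick (x) x 26 mm (y), rising from 28 to 62 mm above the underside. Mass about 60 g. Origin: centre of the underside; same turned half round. Fills the 41 mm gap beside a 109 mm handle with 5 mm of play, lying along the bay. Stands loose on the bench between crate and mat
- chock_m1: packing chock: pale wood block 48 (x) x 31 (y) x 28 mm, with an upright yellow pull tab in the middle of its top, 14 mm thick (x) x 26 mm (y), rising from 28 to 62 mm above the underside. Mass about 60 g. Origin: centre of the underside; same turned half round. Fills the 53 mm gap beside a 97 mm handle with 5 mm of play, lying along the bay. Stands loose on the bench between crate and mat
- chock_m2: packing chock: pale wood block 48 (x) x 31 (y) x 28 mm, with an upright yellow pull tab in the middle of its top, 14 mm thick (x) x 26 mm (y), rising from 28 to 62 mm above the underside. Mass about 60 g. Origin: centre of the underside; same turned half round. Fills the 53 mm gap beside a 97 mm handle with 5 mm of play, lying along the bay. Stands loose on the bench between crate and mat
- chock_l1: packing chock: pale wood block 60 (x) x 31 (y) x 28 mm, with an upright blue pull tab in the middle of its top, 14 mm thick (x) x 26 mm (y), rising from 28 to 62 mm above the underside. Mass about 60 g. Origin: centre of the underside; same turned half round. Fills the 65 mm gap beside a 85 mm handle with 5 mm of play, lying along the bay. Stands loose on the bench between crate and mat
- chock_l2: packing chock: pale wood block 60 (x) x 31 (y) x 28 mm, with an upright blue pull tab in the middle of its top, 14 mm thick (x) x 26 mm (y), rising from 28 to 62 mm above the underside. Mass about 60 g. Origin: centre of the underside; same turned half round. Fills the 65 mm gap beside a 85 mm handle with 5 mm of play, lying along the bay. Stands loose on the bench between crate and mat
- glue: bystander: white glue bottle, 60 mm thick, 170 mm tall; origin at its underside. Leave it alone
- mallet: bystander: hammer lying on the bench, 280 mm long; origin at its underside. Leave it alone
- tin: bystander: empty steel cup, 74 mm wide, 100 mm tall; origin at its underside. Leave it alone
- tape: bystander: roll of yellow tape lying flat, 90 mm across, 25 mm high; origin at its underside. Leave it alone
- sander: bystander: cork sanding block, 62 x 112 x 24 mm; origin at its underside. Leave it alone
- rasp: bystander: rasp with wooden handle lying on the bench, 290 mm long, 29 mm high; origin at its underside. Leave it alone

How it is judged (in metres and radians):
On the way, in this order (a step that is already met when the one before it is completed fails the run):
1. the cover lies flat on the cork mat (horizontal distance between cover and mat below 0.06 m and z of cover in the frame of mat below 0.01 m and angle between cover's own z axis and vertical below 0.05 rad and linear speed of cover below 0.02 m/s), for 0.2 s.
2. every handle in the crate has its gap filled by a chock of the right length, flat on the floor of its bay (((x of chock_s1 in the frame of handle_long1 between -0.1365 and -0.1225 m and y of chock_s1 in the frame of handle_long1 between -0.014 and 0.014 m and z of chock_s1 in the frame of handle_long1 between -0.006 and 0.006 m and angle between chock_s1's own z axis and vertical below 0.12 rad and linear speed of chock_s1 below 0.03 m/s) or (x of chock_s2 in the frame of handle_long1 between -0.1365 and -0.1225 m and y of chock_s2 in the frame of handle_long1 between -0.014 and 0.014 m and z of chock_s2 in the frame of handle_long1 between -0.006 and 0.006 m and angle between chock_s2's own z axis and vertical below 0.12 rad and linear speed of chock_s2 below 0.03 m/s)) and ((x of chock_s1 in the frame of handle_long2 between -0.1365 and -0.1225 m and y of chock_s1 in the frame of handle_long2 between -0.014 and 0.014 m and z of chock_s1 in the frame of handle_long2 between -0.006 and 0.006 m and angle between chock_s1's own z axis and vertical below 0.12 rad and linear speed of chock_s1 below 0.03 m/s) or (x of chock_s2 in the frame of handle_long2 between -0.1365 and -0.1225 m and y of chock_s2 in the frame of handle_long2 between -0.014 and 0.014 m and z of chock_s2 in the frame of handle_long2 between -0.006 and 0.006 m and angle between chock_s2's own z axis and vertical below 0.12 rad and linear speed of chock_s2 below 0.03 m/s)) and ((x of chock_m1 in the frame of handle_mid between -0.1305 and -0.1165 m and y of chock_m1 in the frame of handle_mid between -0.014 and 0.014 m and z of chock_m1 in the frame of handle_mid between -0.006 and 0.006 m and angle between chock_m1's own z axis and vertical below 0.12 rad and linear speed of chock_m1 below 0.03 m/s) or (x of chock_m2 in the frame of handle_mid between -0.1305 and -0.1165 m and y of chock_m2 in the frame of handle_mid between -0.014 and 0.014 m and z of chock_m2 in the frame of handle_mid between -0.006 and 0.006 m and angle between chock_m2's own z axis and vertical below 0.12 rad and linear speed of chock_m2 below 0.03 m/s)) and ((x of chock_l1 in the frame of handle_short1 between -0.1245 and -0.1105 m and y of chock_l1 in the frame of handle_short1 between -0.014 and 0.014 m and z of chock_l1 in the frame of handle_short1 between -0.006 and 0.006 m and angle between chock_l1's own z axis and vertical below 0.12 rad and linear speed of chock_l1 below 0.03 m/s) or (x of chock_l2 in the frame of handle_short1 between -0.1245 and -0.1105 m and y of chock_l2 in the frame of handle_short1 between -0.014 and 0.014 m and z of chock_l2 in the frame of handle_short1 between -0.006 and 0.006 m and angle between chock_l2's own z axis and vertical below 0.12 rad and linear speed of chock_l2 below 0.03 m/s)) and ((x of chock_l1 in the frame of handle_short2 between -0.1245 and -0.1105 m and y of chock_l1 in the frame of handle_short2 between -0.014 and 0.014 m and z of chock_l1 in the frame of handle_short2 between -0.006 and 0.006 m and angle between chock_l1's own z axis and vertical below 0.12 rad and linear speed of chock_l1 below 0.03 m/s) or (x of chock_l2 in the frame of handle_short2 between -0.1245 and -0.1105 m and y of chock_l2 in the frame of handle_short2 between -0.014 and 0.014 m and z of chock_l2 in the frame of handle_short2 between -0.006 and 0.006 m and angle between chock_l2's own z axis and vertical below 0.12 rad and linear speed of chock_l2 below 0.03 m/s))), for 0.2 s.
3. the cover is back over the pins, fully down (distance between cover and crate_seat below 0.007 m and z of cover in the frame of crate_seat below 0.0035 m and angle between the x axis of cover and the x axis of crate, either way round below 0.06 rad and angle between cover's own z axis and vertical below 0.04 rad and linear speed of cover below 0.02 m/s), for 0.2 s.
At the end, for the whole second after the job is handed in: Every handle present has the chock that fills its gap beside it (7 mm along, flat on the floor within 6 mm, tilt under 0.12 rad) and the cover rests on the end boards over both pins (3.5 mm of fully down, 7 mm of centre, 0.06 rad of the crate's direction), all at rest (all of step 2 and all of step 3); the robot touches nothing.
It fails at once if a bystander is pushed more than 50 mm or knocked over (distance of any of glue, mallet, tin, tape, sander, rasp from where it was at the start of the episode above 0.05 m or angle between any of glue, tin, tape, sander, rasp's own z axis and vertical above 0.6 rad).
It fails at once if a handle is taken out of the crate (height (world z) of any of handle_long1, handle_long2, handle_mid, handle_short1, handle_short2 above 0.05 m).
Of handle_long1, handle_long2, handle_mid, handle_short1, handle_short2 only 4 to 5 are there at a start; the rules pass over those that are not, and their reading is None.
At some moment in a run one of chock_s1, chock_s2, chock_m1, chock_m2, chock_l1, chock_l2 may be knocked a few centimetres aside while the robot is not near it.
It also fails if it takes over 210 s, if anything falls off the work surface, if the arm or the gripper's body presses on something with over 40 N, if the wrist force passes 120 N, or if a joint passes its speed limit or range.

## Working session

There is one attempt and no reset: what is moved stays moved. The work goes in short steps, Python scripts to look and compute and a tool call to move; the robot and the scene stay as the last step left them, time stands still between calls to the robot, and variables do not carry over. Pictures are saved under pics/ and viewed, at most 14 in all, crops included, and the job is handed in when it is done.

Besides the shell and the picture viewer there is one more tool, called after "Emit:" in YAML: its name, and indented under it one key for each argument. servo_tool: Moves the arm, as the interface text tells. Its arguments: {"type":"object","properties":{"turn":{"type":"array"},"delta_pos":{"type":"array"},"claw":{"type":"array"}},"required":["turn","delta_pos","claw"]}

```bash
mkdir -p pics; ls
python3 - <<'E'
from workcell import arm
import cv2
print(arm.state())
for n in ("top","scene"):
    c=arm.read_camera(n); cv2.imwrite(f"pics/{n}0.png",c["frame"]); print({k:v for k,v in c.items() if k!="frame"})
E
```

```text
pics
{'clock': 0.0, 'joints': array([ 1.13058140e+00,  1.31205922e-01,  1.48930563e+00,  3.58016403e-05,
        1.52301237e+00, -8.54235239e-02]), 'dq': array([ 0.00053694,  0.00325856,  0.00029298,  0.00167685,  0.00043895,
       -0.00059034]), 'effort': array([-3.34514072e-03, -5.69383335e+01, -5.00571477e+01, -4.63594879e-04,
        1.43153826e-02,  1.65097696e-07]), 'ee_pos': array([208.17373114, 562.12263125, 230.2032431 ]), 'tool_rot': array([ 1.76467521e-01,  9.84305990e-01, -9.27832899e-04, -2.68141873e-04]), 'contact_force': array([ 0.44690701,  0.13765893, -0.1041729 ]), 'wrist_torque': array([-0.00613373, -0.00146088, -0.03145714]), 'grasp_force': 0.0, 'gripper_width': 85.30498998104036}
{'fx': 494.58338286766565, 'fy': 494.58338286766565, 'cx': 281.99659849525335, 'cy': 207.65739867626067, 'rvec': array([ 2.19591864, -2.17659575,  0.09603669]), 'tvec': array([ -31.64589715,  551.71448585, 1243.61674779])}
{'fx': 451.9424446251502, 'fy': 451.9424446251502, 'cx': 285.079706136267, 'cy': 213.32694969092827, 'rvec': array([ 1.50981565,  2.0330169 , -0.83162937]), 'tvec': array([ 175.011357  , -346.48397726, 1530.16472235])}
```

View pics/top0.png

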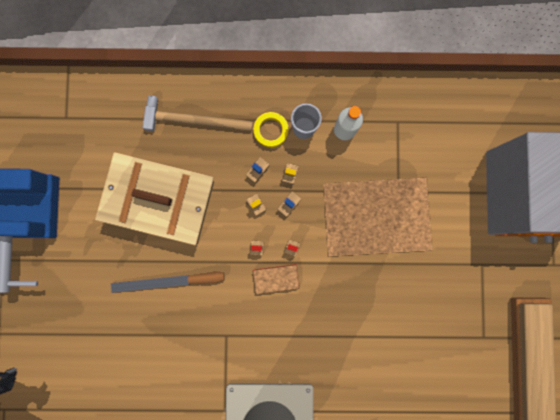

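View pics/scene0.png

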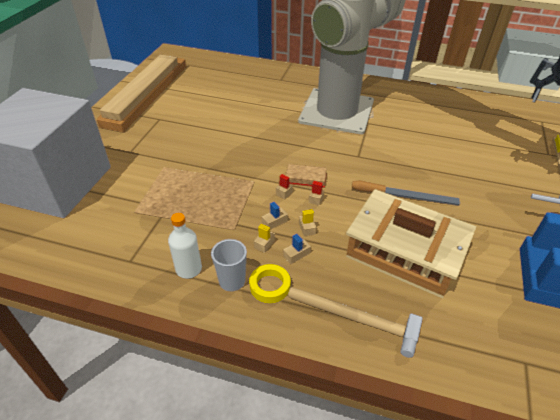

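The top view shows the crate with its cover seated at about (155,198), the mat at (378,217) and six chocks with coloured tabs around (245–300, 160–255). The hammer, tape, tin and glue are above them, and the sander and rasp are below. The scene view agrees.

```bash
cat > h.py <<'E'
import numpy as np, cv2
from scipy.spatial.transform import Rotation as R
from workcell import arm
def cam(n):
    s=arm.state(); c=arm.read_camera(n)
    if n=="wrist":
        T=np.array(c["T_tool_cam"]); Rt=R.from_quat(s["tool_rot"]).as_matrix()
        c["Rwc"]=Rt@T[:3,:3]; c["o"]=Rt@T[:3,3]+s["ee_pos"]
    else:
        Rm=cv2.Rodrigues(np.array(c["rvec"]))[0]; c["Rwc"]=Rm.T; c["o"]=-Rm.T@np.array(c["tvec"])
    return c
def ray(c,uv,z):
    uv=np.atleast_2d(np.float64(uv)); d=np.c_[(uv[:,0]-c["cx"])/c["fx"],(uv[:,1]-c["cy"])/c["fy"],np.ones(len(uv))]@c["Rwc"].T
    return (c["o"]+d*((z-c["o"][2])/d[:,2])[:,None])[:,:2]
def proj(c,P):
    p=(np.atleast_2d(P)-c["o"])@c["Rwc"]
    return np.c_[p[:,0]/p[:,2]*c["fx"]+c["cx"],p[:,1]/p[:,2]*c["fy"]+c["cy"]]
def mask(f,lo,hi):
    return cv2.inRange(cv2.cvtColor(f,cv2.COLOR_BGR2HSV),np.array(lo),np.array(hi))
def blobs(m,amin):
    cs=cv2.findContours(m,cv2.RETR_EXTERNAL,cv2.CHAIN_APPROX_NONE)[0]
    return [c[:,0] for c in cs if cv2.contourArea(c)>amin]
def rect(P):  # centre, long-side length, short, yaw of long side (deg)
    (x,y),(w,h),a=cv2.minAreaRect(np.float32(P))
    if h>w: w,h,a=h,w,a+90
    return np.round([x,y,w,h,(a+90)%180-90],1)
def down(phi):  # tool pointing down, tool y axis at world angle phi (rad)
    y=np.array([np.cos(phi),np.sin(phi),0]); z=np.array([0,0,-1.]); return R.from_matrix(np.c_[np.cross(y,z),y,z])
def plan(*targets, start=None):  # targets (x,y,z,phi deg) mm; each given from the one before
    s=arm.state(); p=s["ee_pos"]; q=R.from_quat(s["tool_rot"])
    if start is not None: p=np.array(start[:3]); q=down(np.radians(start[3]))
    for t in targets:
        # choose the half turn nearest
        q2=min((down(np.radians(t[3]+k)) for k in (0,180)),key=lambda r:(q.inv()*r).magnitude())
        d=q.inv().apply(np.array(t[:3])-p)/1000; w=(q.inv()*q2).as_rotvec()
        print("d",np.round(d,4).tolist(),"turn",np.round(w,3).tolist(),"rows>=%.1f"%max(np.linalg.norm(d)/.0417,np.degrees(np.linalg.norm(w))/7.16))
        p=np.array(t[:3]);q=q2
def st():
    s=arm.state(); q=R.from_quat(s["tool_rot"]); y=q.apply([0,1,0]); z=q.apply([0,0,1])
    print("t%.2f"%s["clock"],np.round(s["ee_pos"],1),"phi %.1f"%np.degrees(np.arctan2(y[1],y[0])),"tilt",np.round(z[:2],3),"F",np.round(s["contact_force"],1),"w %.1f"%s["gripper_width"],"g %.0f"%s["grasp_force"],"j",np.round(s["joints"],2))
COL={"red":((0,150,80),(6,255,255)),"yel":((22,170,120),(32,255,255)),"blu":((105,120,50),(130,255,255))}
E
python3 - <<'E'
from h import *
c=cam("top"); f=c["frame"]
for n,(lo,hi) in COL.items():
    m=mask(f,lo,hi)
    for b in blobs(m,8):
        if 240<b[:,0].mean()<305 and 155<b[:,1].mean()<260: print(n,np.round(b.mean(0)),rect(ray(c,b,62)))
print("holes",ray(c,[[111,187],[198,209]],84))
P=ray(c,[[115,153],[213,178],[195,245],[97,221]],84);print("cover",P,rect(P))
P=ray(c,[[323,184],[427,179],[433,250],[329,256]],4);print("mat",P,rect(P))
m=mask(f[150:260,90:220],(0,80,20),(15,255,110))
for b in blobs(m,30): print("dark",rect(ray(c,b+[90,150],134)),np.round(b.mean(0)+[90,150]))
print(c["o"]);st()
E
```

```text
red [256. 248.] [449.9  36.7  24.6  12.3 -89.5]
red [292. 248.] [450.  -52.3  24.2  12.3  68.7]
yel [255. 203.] [558.5  39.3  23.8  13.6 -58.3]
yel [290. 171.] [639.4 -45.6  22.9  13.5  72. ]
blu [289. 203.] [560.6 -43.6  21.1  10.5  45.4]
blu [257. 168.] [647.3  37.9  23.   12.4  45.9]
holes [[593.6345449  389.99708609]
 [541.94656213 177.6735022 ]]
cover [[677.34823443 383.20385195]
 [618.12214934 142.77997144]
 [454.76609903 183.01487871]
 [510.61289164 420.80691087]] [564.8 283.4 247.6 170.9  76.2]
mat [[ 616.18192602 -133.27389982]
 [ 631.98574201 -405.31304092]
 [ 447.17940296 -418.19430685]
 [ 429.52121427 -149.11872192]] [ 531.7 -275.7  273.2  187.3  -86.2]
dark [564.9 279.   93.   18.   76. ] [151. 197.]
[ 453.30407141  -14.82945367 1283.06993505]
t0.15 [208.2 562.2 230.4] phi 69.7 tilt [-0.001 -0.001] F [ 0.1  0.5 -0.2] w 85.1 g 0 j [ 1.13  0.13  1.49 -0.    1.52 -0.09]
```

Run:
```python
from h import *
plan((560,300,300,-13.7))
```

```text
d [-0.4209, -0.1238, -0.0694] turn [-0.001, 0.001, 1.455] rows>=11.6
```

Emit:
servo_tool:
  turn:
    - [0,0,0.12]
    - [0,0,0.24]
    - [0,0,0.36]
    - [0,0,0.48]
    - [0,0,0.6]
    - [0,0,0.72]
    - [0,0,0.84]
    - [0,0,0.96]
  delta_pos:
    - [-0.036,-0.01,-0.01]
    - [-0.07,-0.02,-0.02]
    - [-0.105,-0.03,-0.03]
    - [-0.14,-0.04,-0.04]
    - [-0.175,-0.05,-0.05]
    - [-0.21,-0.06,-0.06]
    - [-0.245,-0.07,-0.07]
    - [-0.28,-0.08,-0.07]
  claw: [0.085,0.085,0.085,0.085,0.085,0.085,0.085,0.085]

```text
clock: 0.82
ee_pos: [445.0, 389.5, 303.8]
tool_rot: [0.613, 0.79, 0.002, 0.0]
contact_force: [0.5, 0.5, 0.1]
gripper_width: 85.0
grasp_force: 0.0
```

Run:
```python
from h import *
st();plan((565,285,300,-13.7))
```

```text
t0.82 [445.  389.5 303.8] phi 14.3 tilt [0.003 0.002] F [0.5 0.5 0.1] w 85.0 g 0 j [0.63 0.09 1.41 0.   1.65 0.38]
d [-0.131, 0.0904, 0.0039] turn [0.003, -0.002, 0.489] rows>=3.9
```

Emit:
servo_tool:
  turn:
    - [0,0,0.12]
    - [0,0,0.24]
    - [0,0,0.36]
    - [0,0,0.485]
    - [0,0,0.485]
    - [0,0,0.485]
  delta_pos:
    - [-0.026,0.018,0]
    - [-0.052,0.036,0]
    - [-0.078,0.054,0]
    - [-0.105,0.072,0.004]
    - [-0.131,0.09,0.004]
    - [-0.131,0.09,0.004]
  claw: [0.085,0.085,0.085,0.085,0.085,0.085]

```text
clock: 1.32
ee_pos: [566.7, 281.8, 295.8]
tool_rot: [0.785, 0.62, -0.001, 0.001]
contact_force: [0.2, -0.5, 0.1]
gripper_width: 85.1
grasp_force: 0.0
```

Run:
```python
from h import *
st()
c=cam("wrist");cv2.imwrite("pics/w1.png",c["frame"]);print(c["T_tool_cam"],c["fx"],c["cx"],c["cy"])
```

```text
t1.32 [566.7 281.8 295.8] phi -13.4 tilt [-0.    -0.003] F [ 0.2 -0.5  0.1] w 85.1 g 0 j [ 0.38  0.2   1.29 -0.    1.65  0.62]
[[ 5.23904548e-04 -9.64720065e-01 -2.63277273e-01  6.69275700e+01]
 [ 9.99999322e-01  7.79181720e-04 -8.65202088e-04 -4.95966751e-03]
 [ 1.03981865e-03 -2.63276641e-01  9.64719819e-01 -1.41744398e+02]
 [ 0.00000000e+00  0.00000000e+00  0.00000000e+00  1.00000000e+00]] 303.39382552328124 272.62743694091694 212.7796779697729
```

View pics/w1.png

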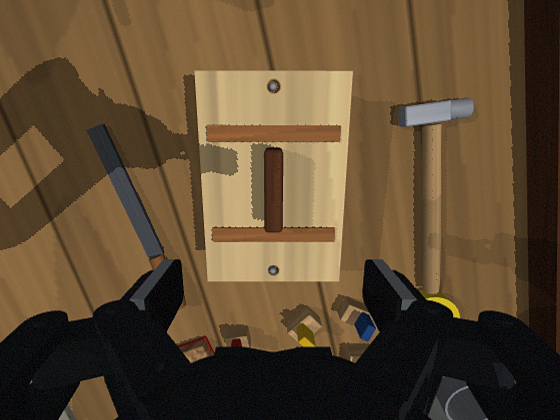

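The wrist view shows the cover with pin tips at (274,86) and (273,270), and the grip bar at about (273,190).

Run:
```python
from h import *
c=cam("wrist");f=c["frame"]
g=cv2.cvtColor(f,cv2.COLOR_BGR2GRAY)
pts=[]
for (u,v) in ((274,86),(273,270)):
    w=mask(f[v-9:v+10,u-9:u+10],(0,0,0),(180,90,255)); ys,xs=np.nonzero(w); pts.append([xs.mean()+u-9,ys.mean()+v-9]); print(len(xs))
P=ray(c,pts,84);d=P[0]-P[1];print(pts,P,"ctr",P.mean(0),"L",np.linalg.norm(d),"yaw y",np.degrees(np.arctan2(d[1],d[0])))
m=mask(f[140:240,240:310],(0,60,10),(15,255,100))
for b in blobs(m,200): print("bar",rect(ray(c,b+[240,140],126)),b.min(0)+[240,140],b.max(0)+[240,140])
plan((566,283,130,-13.8),(566,283,92,-13.8))
```

```text
57
51
[[np.float64(274.7894736842105), np.float64(88.36842105263158)], [np.float64(274.2156862745098), np.float64(270.5686274509804)]] [[592.13711153 390.69778852]
 [541.95399621 179.91869623]] ctr [567.04555387 285.30824237] L 216.6706505549667 yaw y 76.60811522395542
bar [567.8 286.7  89.4  19.5  76.7] [266 149] [284 233]
d [-0.0016, 0.0028, 0.1664] turn [-0.001, 0.001, 0.01] rows>=4.0
d [0.0, 0.0, 0.038] turn [0.0, 0.0, 0.0] rows>=0.9
```

Run:
```python
from h import *
st();plan((567.3,285.5,140,-13.4),(567.3,285.5,92,-13.4))
```

```text
t1.42 [563.9 285.3 296.4] phi -13.2 tilt [-0.001 -0.   ] F [-1.  -0.   0.1] w 84.8 g 0 j [0.39 0.2  1.29 0.   1.65 0.62]
d [0.0011, 0.0035, 0.1564] turn [-0.001, 0.001, 0.003] rows>=3.8
d [0.0, 0.0, 0.048] turn [0.0, 0.0, 0.0] rows>=1.2
```

Emit:
servo_tool:
  turn:
    - [0,0,0]
    - [0,0,0]
    - [0,0,0]
    - [0,0,0]
    - [0,0,0]
    - [0,0,0]
    - [0,0,0]
    - [0,0,0]
  delta_pos:
    - [0.001,0.003,0.04]
    - [0.001,0.003,0.08]
    - [0.001,0.003,0.12]
    - [0.001,0.003,0.15]
    - [0.001,0.003,0.18]
    - [0.001,0.003,0.204]
    - [0.001,0.003,0.204]
    - [0.001,0.003,0.204]
  claw: [0.085,0.085,0.085,0.085,0.085,0.085,0.085,0.085]

```text
clock: 2.08
ee_pos: [564.5, 287.2, 92.0]
tool_rot: [0.783, 0.622, -0.002, -0.001]
contact_force: [0.1, -0.0, 1.1]
gripper_width: 85.1
grasp_force: 0.0
```

Run:
```python
from h import *
st();arm.read_camera("top");st();c=cam("wrist")
f=c["frame"];st();cv2.imwrite("pics/w2.png",f)
```

```text
t2.08 [564.5 287.2  92. ] phi -13.0 tilt [-0.004 -0.001] F [ 0.1 -0.   1.1] w 85.1 g 0 j [0.39 0.32 1.53 0.   1.3  0.62]
t2.13 [566.3 287.7  94.4] phi -13.0 tilt [0. 0.] F [0.5 0.1 0.3] w 85.0 g 0 j [0.39 0.32 1.52 0.   1.3  0.62]
t2.18 [567.4 287.9  95.7] phi -13.1 tilt [0.003 0.001] F [0.3 0.  0.7] w 85.2 g 0 j [0.39 0.32 1.52 0.   1.3  0.62]
```

View pics/w2.png

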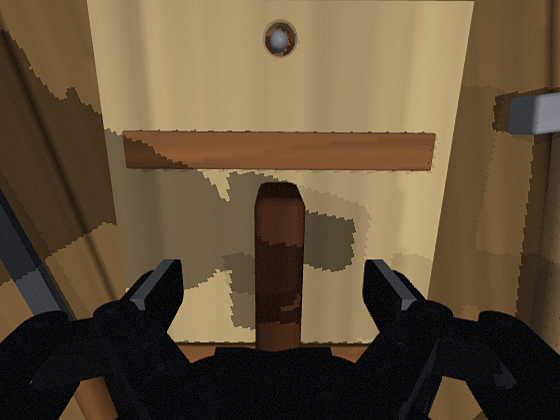

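The bar is centred between the fingers (column 280) and upright in the image, with the far pin in its hole at (280,40). I'll close on it.

Emit:
servo_tool:
  turn:
    - [0,0,0]
    - [0,0,0]
    - [0,0,0]
    - [0,0,0]
    - [0,0,0]
    - [0,0,0]
    - [0,0,0]
    - [0,0,0]
  delta_pos:
    - [0,0,0]
    - [0,0,0]
    - [0,0,0]
    - [0,0,0]
    - [0,0,0]
    - [0,0,0]
    - [0,0,0]
    - [0,0,0]
  claw: [0,0,0,0,0,0,0,0]

```text
clock: 2.85
ee_pos: [567.1, 286.8, 94.0]
tool_rot: [0.783, 0.622, 0.001, 0.0]
contact_force: [-0.2, -0.5, 5.4]
gripper_width: 19.2
grasp_force: 60.4
```

Run:
```python
from h import *
st()
for i in range(3): arm.read_camera("top");st()
```

```text
t2.85 [567.1 286.8  94. ] phi -13.1 tilt [0.001 0.   ] F [-0.2 -0.5  5.4] w 19.2 g 60 j [ 0.39  0.32  1.52 -0.    1.3   0.62]
t2.90 [567.1 286.7  94. ] phi -13.1 tilt [0.001 0.   ] F [ 0.9 -0.5  6. ] w 19.1 g 60 j [ 0.39  0.32  1.52 -0.    1.3   0.62]
t2.95 [567.1 286.8  94. ] phi -13.1 tilt [0.001 0.   ] F [ 0.1 -0.9  5.7] w 19.6 g 60 j [ 0.39  0.32  1.52 -0.    1.3   0.62]
t3.00 [567.1 286.8  94. ] phi -13.1 tilt [0.001 0.   ] F [-0.4 -0.6  5.3] w 19.1 g 60 j [ 0.39  0.32  1.52 -0.    1.29  0.62]
```

Run:
```python
from h import *
plan((567,287,200,-13.1),(532,-274,200,3.8),(532,-274,30,3.8))
```

```text
d [0.0003, -0.0001, -0.106] turn [0.001, -0.001, -0.0] rows>=2.5
d [-0.5543, 0.0931, 0.0] turn [0.0, 0.0, -0.295] rows>=13.5
d [0.0, 0.0, 0.17] turn [0.0, 0.0, 0.0] rows>=4.1
```

Emit:
servo_tool:
  turn:
    - [0,0,0]
    - [0,0,0]
    - [0,0,0]
    - [0,0,0]
    - [0,0,0]
    - [0,0,0]
    - [0,0,0]
    - [0,0,0]
  delta_pos:
    - [0,0,-0.005]
    - [0,0,-0.015]
    - [0,0,-0.03]
    - [0,0,-0.05]
    - [0,0,-0.075]
    - [0,0,-0.095]
    - [0,0,-0.106]
    - [0,0,-0.106]
  claw: [0,0,0,0,0,0,0,0]

```text
clock: 3.67
ee_pos: [568.0, 287.4, 203.1]
tool_rot: [0.783, 0.622, 0.003, 0.001]
contact_force: [0.8, -0.1, -1.3]
gripper_width: 18.9
grasp_force: 59.5
```

Emit:
servo_tool:
  turn:
    - [0,0,0]
    - [0,0,0]
    - [0,0,0]
    - [0,0,0]
    - [0,0,0]
    - [0,0,0]
    - [0,0,0]
    - [0,0,0]
  delta_pos:
    - [-0.01,0.0015,0]
    - [-0.025,0.004,0]
    - [-0.045,0.0075,0]
    - [-0.07,0.012,0]
    - [-0.1,0.017,0]
    - [-0.13,0.022,0]
    - [-0.16,0.027,0]
    - [-0.19,0.032,0]
  claw: [0,0,0,0,0,0,0,0]

```text
clock: 4.33
ee_pos: [552.6, 91.6, 196.8]
tool_rot: [0.783, 0.622, -0.002, -0.001]
contact_force: [0.9, 0.1, -2.0]
gripper_width: 18.9
grasp_force: 59.4
```

Emit:
servo_tool:
  turn:
    - [0,0,0]
    - [0,0,0]
    - [0,0,0]
    - [0,0,0]
    - [0,0,0]
    - [0,0,0]
    - [0,0,0]
    - [0,0,0]
  delta_pos:
    - [-0.03,0.005,0]
    - [-0.06,0.01,0]
    - [-0.09,0.015,0]
    - [-0.12,0.02,0]
    - [-0.15,0.025,0]
    - [-0.18,0.03,0]
    - [-0.21,0.035,0]
    - [-0.24,0.04,0]
  claw: [0,0,0,0,0,0,0,0]

```text
clock: 5.0
ee_pos: [536.6, -150.6, 197.0]
tool_rot: [0.784, 0.621, -0.001, -0.001]
contact_force: [0.3, 0.2, -1.8]
gripper_width: 19.2
grasp_force: 59.4
```

Emit:
servo_tool:
  turn:
    - [0,0,0]
    - [0,0,0]
    - [0,0,0]
    - [0,0,-0.08]
    - [0,0,-0.16]
    - [0,0,-0.24]
    - [0,0,-0.295]
    - [0,0,-0.295]
  delta_pos:
    - [-0.03,0.005,0]
    - [-0.06,0.01,0]
    - [-0.085,0.014,0]
    - [-0.105,0.018,0]
    - [-0.12,0.02,0]
    - [-0.125,0.021,0]
    - [-0.125,0.021,0]
    - [-0.125,0.021,0]
  claw: [0,0,0,0,0,0,0,0]

```text
clock: 5.67
ee_pos: [528.8, -275.8, 196.8]
tool_rot: [0.683, 0.73, -0.001, -0.002]
contact_force: [0.2, 0.1, -2.3]
gripper_width: 19.1
grasp_force: 59.4
```

Run:
```python
from h import *
st();c=cam("top");st();plan((532,-274,30,3.8))
f=c["frame"];cv2.imwrite("pics/t2.png",f)
s=cam("scene")["frame"];cv2.imwrite("pics/s2.png",np.vstack([cv2.resize(f[140:260,90:320],None,fx=2.5,fy=2.5)[:300,:560],s[150:300,0:560]]))
```

```text
t5.67 [ 528.8 -275.8  196.8] phi 3.8 tilt [-0.004  0.002] F [ 0.2  0.1 -2.3] w 19.1 g 59 j [-0.57  0.14  1.54 -0.    1.47 -0.63]
t5.72 [ 529.1 -275.3  197.1] phi 3.6 tilt [-0.003  0.002] F [ 0.4  0.4 -2.3] w 19.3 g 59 j [-0.57  0.14  1.54 -0.    1.47 -0.63]
d [0.0008, 0.0035, 0.1671] turn [-0.003, -0.002, -0.003] rows>=4.0
```

View pics/s2.png

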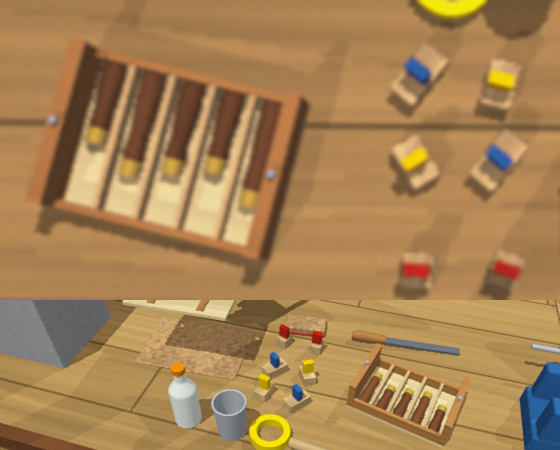

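All five bays hold a handle. Left to right in the top crop, the ferrule tips are at about (95,135), (130,170), (173,170), (214,168) and (248,205). Next I'll lower the cover onto the mat.

Emit:
servo_tool:
  turn:
    - [0,0,0]
    - [0,0,0]
    - [0,0,0]
    - [0,0,0]
    - [0,0,0]
    - [0,0,0]
    - [0,0,0]
    - [0,0,0]
  delta_pos:
    - [0.001,0.002,0.01]
    - [0.001,0.003,0.03]
    - [0.001,0.003,0.06]
    - [0.001,0.003,0.09]
    - [0.001,0.003,0.12]
    - [0.001,0.003,0.145]
    - [0.001,0.003,0.16]
    - [0.001,0.003,0.16]
  claw: [0,0,0,0,0,0,0,0]

```text
clock: 6.43
ee_pos: [530.4, -271.0, 33.3]
tool_rot: [0.684, 0.73, -0.001, -0.004]
contact_force: [-1.0, -1.3, -4.5]
gripper_width: 19.3
grasp_force: 59.2
```

Emit:
servo_tool:
  turn:
    - [0,0,0]
    - [0,0,0]
    - [0,0,0]
    - [0,0,0]
    - [0,0,0]
    - [0,0,0]
  delta_pos:
    - [0,0,0.003]
    - [0,0,0.006]
    - [0,0,0.009]
    - [0,0,0.012]
    - [0,0,0.014]
    - [0,0,0.014]
  claw: [0,0,0,0,0,0]

```text
clock: 6.93
ee_pos: [534.1, -273.8, 25.4]
tool_rot: [0.683, 0.73, -0.0, 0.0]
contact_force: [0.2, 0.4, -2.6]
gripper_width: 18.9
grasp_force: 59.3
```

Run:
```python
from h import *
st();arm.read_camera("top");st()
```

```text
t6.93 [ 534.1 -273.8   25.4] phi 3.8 tilt [ 0. -0.] F [ 0.2  0.4 -2.6] w 18.9 g 59 j [-0.56  0.32  1.66 -0.    1.16 -0.62]
t6.98 [ 534.1 -273.8   25.4] phi 3.8 tilt [ 0. -0.] F [-0.6  1.1 -2.4] w 19.4 g 59 j [-0.56  0.32  1.66 -0.    1.16 -0.62]
```

Emit:
servo_tool:
  turn:
    - [0,0,0]
    - [0,0,0]
    - [0,0,0]
    - [0,0,0]
    - [0,0,0]
    - [0,0,0]
  delta_pos:
    - [0,0,0.001]
    - [0,0,0.002]
    - [0,0,0.003]
    - [0,0,0.004]
    - [0,0,0.004]
    - [0,0,0.004]
  claw: [0,0,0,0,0,0]

```text
clock: 7.48
ee_pos: [534.2, -273.8, 22.0]
tool_rot: [0.683, 0.73, -0.0, 0.0]
contact_force: [-2.8, 2.6, 5.8]
gripper_width: 19.1
grasp_force: 60.4
```

Run:
```python
from h import *
st();arm.read_camera("top");st()
```

```text
t7.48 [ 534.2 -273.8   22. ] phi 3.8 tilt [ 0. -0.] F [-2.8  2.6  5.8] w 19.1 g 60 j [-0.56  0.32  1.67 -0.    1.15 -0.62]
t7.53 [ 534.2 -273.8   22. ] phi 3.8 tilt [ 0. -0.] F [-4.   1.7  5.8] w 19.1 g 60 j [-0.56  0.32  1.67 -0.    1.15 -0.62]
```

Emit:
servo_tool:
  turn:
    - [0,0,0]
    - [0,0,0]
    - [0,0,0]
    - [0,0,0]
    - [0,0,0]
    - [0,0,0]
    - [0,0,0]
  delta_pos:
    - [0,0,0]
    - [0,0,0]
    - [0,0,0]
    - [0,0,0]
    - [0,0,-0.02]
    - [0,0,-0.04]
    - [0,0,-0.08]
  claw: [0.085,0.085,0.085,0.085,0.085,0.085,0.085]

```text
clock: 8.12
ee_pos: [531.1, -271.9, 97.1]
tool_rot: [0.683, 0.73, -0.001, -0.004]
contact_force: [-0.2, -0.2, -0.9]
gripper_width: 85.0
grasp_force: 0.0
```

Emit:
servo_tool:
  turn:
    - [0,0,0]
    - [0,0,0]
    - [0,0,0]
    - [0,0,0]
    - [0,0,0]
    - [0,0,0]
    - [0,0,0]
    - [0,0,0]
  delta_pos:
    - [0,0,-0.04]
    - [0,0,-0.08]
    - [0,0,-0.12]
    - [0,0,-0.16]
    - [0,0,-0.195]
    - [0.02,0,-0.195]
    - [0.05,0,-0.195]
    - [0.08,0,-0.195]
  claw: [0.085,0.085,0.085,0.085,0.085,0.085,0.085,0.085]

```text
clock: 8.78
ee_pos: [529.0, -193.9, 297.3]
tool_rot: [0.684, 0.729, 0.0, 0.001]
contact_force: [-0.2, 0.4, -0.3]
gripper_width: 85.1
grasp_force: 0.0
```

Run:
```python
from h import *
c=cam("top");st();f=c["frame"]
P=ray(c,[[97,0]],8)
m=mask(f[170:265,315:440],(0,80,20),(15,255,110))
for b in blobs(m,30): print("bar",rect(ray(c,b+[315,170],54)))
plan((545,-40,320,-13.2),(567,285,300,-13.2))
```

```text
t8.83 [ 529.  -188.4  297.1] phi 3.9 tilt [0.001 0.003] F [ 3.5  2.8 -0.2] w 85.0 g 0 j [-0.44  0.01  1.5   0.    1.64 -0.5 ]
d [0.147, 0.026, -0.0225] turn [0.001, -0.003, 0.298] rows>=3.6
d [0.3214, -0.0528, 0.02] turn [0.0, 0.0, 0.0] rows>=7.8
```

Emit:
servo_tool:
  turn:
    - [0,0,0]
    - [0,0,0.1]
    - [0,0,0.2]
    - [0,0,0.298]
    - [0,0,0.298]
  delta_pos:
    - [0.03,0.005,-0.005]
    - [0.065,0.01,-0.01]
    - [0.1,0.018,-0.02]
    - [0.13,0.023,-0.022]
    - [0.147,0.026,-0.022]
  claw: [0.085,0.085,0.085,0.085,0.085]

```text
clock: 9.25
ee_pos: [545.6, -42.5, 319.6]
tool_rot: [0.786, 0.619, 0.001, 0.0]
contact_force: [-0.2, -0.6, 0.3]
gripper_width: 85.1
grasp_force: 0.0
```

Emit:
servo_tool:
  turn:
    - [0,0,0]
    - [0,0,0]
    - [0,0,0]
    - [0,0,0]
    - [0,0,0]
    - [0,0,0]
    - [0,0,0]
    - [0,0,0]
  delta_pos:
    - [0.04,-0.006,0.002]
    - [0.08,-0.013,0.005]
    - [0.12,-0.02,0.007]
    - [0.16,-0.026,0.01]
    - [0.2,-0.033,0.012]
    - [0.24,-0.04,0.015]
    - [0.28,-0.046,0.018]
    - [0.31,-0.051,0.02]
  claw: [0.085,0.085,0.085,0.085,0.085,0.085,0.085,0.085]

```text
clock: 9.92
ee_pos: [566.2, 271.2, 297.7]
tool_rot: [0.784, 0.621, 0.0, -0.0]
contact_force: [0.6, -0.7, 0.4]
gripper_width: 84.8
grasp_force: 0.0
```

Emit:
servo_tool:
  turn:
    - [0,0,0]
    - [0,0,0]
    - [0,0,0]
    - [0,0,0]
    - [0,0,0]
  delta_pos:
    - [0,0,0]
    - [0,0,0]
    - [0,0,0]
    - [0,0,0]
    - [0,0,0]
  claw: [0.085,0.085,0.085,0.085,0.085]

```text
clock: 10.33
ee_pos: [567.1, 266.7, 298.7]
tool_rot: [0.785, 0.62, 0.0, 0.0]
contact_force: [0.3, -0.5, 0.4]
gripper_width: 85.2
grasp_force: 0.0
```

Run:
```python
from h import *
import pickle
st();c=cam("wrist");st();pickle.dump(c,open("crate.pkl","wb"));cv2.imwrite("pics/w3.png",c["frame"])
```

```text
t10.33 [567.1 266.7 298.7] phi -13.4 tilt [ 0.001 -0.   ] F [ 0.3 -0.5  0.4] w 85.2 g 0 j [ 0.36  0.18  1.31 -0.    1.65  0.59]
t10.38 [567.1 266.7 298.7] phi -13.4 tilt [0.001 0.   ] F [ 0.4 -0.1 -0.3] w 85.1 g 0 j [ 0.36  0.18  1.31 -0.    1.65  0.59]
```

View pics/w3.png

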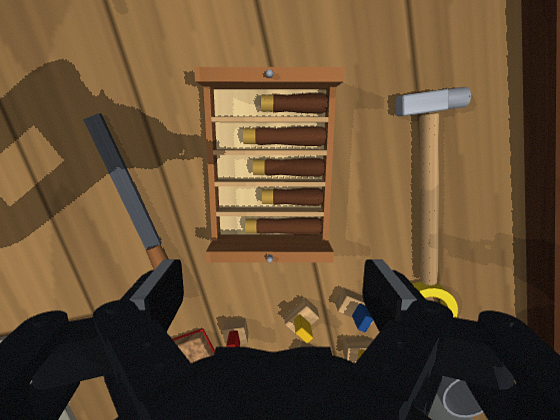

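Five handles are in the crate. The ferrule tips are at columns 261, 244, 252, 262 and 244 from the top row down (y=+84 to -84), so the bays read short, long, mid, short, long. The pins are at (269,73) and (269,258).

Run:
```python
from h import *
import pickle
c=pickle.load(open("crate.pkl","rb"));f=c["frame"]
hsv=cv2.cvtColor(f,cv2.COLOR_BGR2HSV)
pts=[]
for (u,v) in ((269,73),(269,258)):
    w=mask(f[v-8:v+9,u-8:u+9],(0,0,40),(180,95,255)); ys,xs=np.nonzero(w); pts.append([xs.mean()+u-8,ys.mean()+v-8]); print(len(xs),pts[-1])
for z in (76,82):
    P=ray(c,pts,z);d=P[0]-P[1];print(z,P.round(1).tolist(),"ctr",P.mean(0),"L",np.linalg.norm(d),"phi",np.degrees(np.arctan2(d[1],d[0]))-90)
C=P.mean(0);ph=np.arctan2(d[1],d[0])-np.pi/2
def tocrate(q): 
    q=q-C; return np.c_[q[:,0]*np.cos(ph)+q[:,1]*np.sin(ph),-q[:,0]*np.sin(ph)+q[:,1]*np.cos(ph)]
# end board outer corners on top (z=76): wood-red mask outline ; outer rect of the crate
m=mask(f[60:270,185:350],(4,110,90),(14,230,235))
m=cv2.morphologyEx(m,cv2.MORPH_CLOSE,np.ones((5,5)))
# profile rows through each bay: transitions
for k,z,cols in (("rows at col 222",34,222),("rows at col 235",34,235)):
    g=cv2.GaussianBlur(f,(3,3),0)[60:270,cols].astype(int).sum(1); e=np.nonzero(abs(np.diff(g))>45)[0]+60
    print(k,[(int(r),round(float(tocrate(ray(c,[[cols,r]],34))[0,1]),1)) for r in e])
for y in (84,42,0,-42,-84):
    R_=np.array([C[0]-y*np.sin(ph),C[1]+y*np.cos(ph),34.]); r=int(round(proj(c,R_)[0,1]))
    g=f[r,190:345].astype(int).sum(1); e=np.nonzero(abs(np.diff(g))>60)[0]+190
    print(y,"row",r,[(int(u),round(float(tocrate(ray(c,[[u,r]],34))[0,0]),1)) for u in e])
```

```text
53 [np.float64(268.9811320754717), np.float64(73.13207547169812)]
43 [np.float64(269.3255813953488), np.float64(258.3488372093023)]
76 [[592.4, 391.8], [541.0, 176.4]] ctr [566.73827551 284.10147156] L 221.44110302699713 phi -13.42429278077637
82 [[592.3, 390.8], [541.7, 179.0]] ctr [566.99766405 284.88629142] L 217.79524128046026 phi -13.42429278077637
rows at col 222 [(80, 109.0), (81, 107.8), (87, 100.9), (88, 99.7), (89, 98.6), (115, 67.6), (122, 59.1), (146, 28.9), (147, 27.6), (148, 26.4), (153, 19.9), (154, 18.6), (155, 17.3), (175, -9.2), (176, -10.5), (177, -11.9), (178, -13.2), (180, -15.9), (181, -17.3), (182, -18.6), (204, -49.2), (205, -50.6), (206, -52.1), (207, -53.5), (210, -57.8), (211, -59.2), (212, -60.6), (228, -84.0), (229, -85.5), (233, -91.4), (234, -92.9), (250, -117.2), (251, -118.7)]
rows at col 235 [(80, 109.0), (81, 107.9), (87, 100.9), (88, 99.8), (89, 98.6), (115, 67.6), (122, 59.1), (146, 28.9), (147, 27.7), (148, 26.4), (149, 25.1), (150, 23.8), (176, -10.5), (177, -11.8), (178, -13.2), (180, -15.9), (181, -17.3), (182, -18.6), (204, -49.2), (205, -50.
[... 370 characters left out ...]
3), (205, -83.8), (211, -76.0), (212, -74.7), (215, -70.8), (237, -42.3), (242, -35.8), (254, -20.2), (255, -18.9), (325, 72.0), (326, 73.3), (327, 74.6)]
0 row 168 [(201, -91.5), (207, -83.5), (213, -75.5), (216, -71.5), (217, -70.2), (246, -31.5), (263, -8.8), (264, -7.4), (325, 74.0)]
-42 row 199 [(204, -90.0), (208, -84.5), (209, -83.2), (214, -76.3), (215, -74.9), (217, -72.2), (218, -70.8), (256, -18.7), (261, -11.8), (272, 3.3), (317, 65.0), (322, 71.8), (323, 73.2), (324, 74.6)]
-84 row 228 [(194, -106.5), (198, -100.9), (199, -99.5), (210, -84.0), (216, -75.6), (219, -71.3), (220, -69.9), (236, -47.4), (242, -39.0), (244, -36.1), (255, -20.6), (256, -19.2), (320, 70.9), (322, 73.7)]
```

Run:
```python
from h import *
plan((545,-90,290,0))
```

```text
d [-0.3521, 0.0611, 0.0087] turn [0.001, -0.0, -0.234] rows>=8.6
```

Emit:
servo_tool:
  turn:
    - [0,0,0]
    - [0,0,0]
    - [0,0,0]
    - [0,0,0]
    - [0,0,0]
    - [0,0,0]
    - [0,0,0]
    - [0,0,0]
  delta_pos:
    - [-0.03,0.005,0]
    - [-0.068,0.012,0]
    - [-0.106,0.018,0]
    - [-0.144,0.025,0]
    - [-0.182,0.032,0.003]
    - [-0.22,0.038,0.005]
    - [-0.258,0.045,0.006]
    - [-0.296,0.051,0.008]
  claw: [0.05,0.05,0.05,0.05,0.05,0.05,0.05,0.05]

```text
clock: 11.05
ee_pos: [547.7, -34.5, 290.9]
tool_rot: [0.785, 0.62, 0.0, 0.0]
contact_force: [1.2, -0.1, -0.9]
gripper_width: 49.9
grasp_force: 0.0
```

Emit:
servo_tool:
  turn:
    - [0,0,-0.1]
    - [0,0,-0.2]
    - [0,0,-0.234]
    - [0,0,-0.234]
    - [0,0,-0.234]
    - [0,0,-0.234]
    - [0,0,-0.234]
  delta_pos:
    - [-0.03,0.005,0]
    - [-0.056,0.01,0]
    - [-0.056,0.01,0]
    - [-0.056,0.01,0]
    - [-0.056,0.01,0]
    - [-0.056,0.01,0]
    - [-0.056,0.01,0]
  claw: [0.05,0.05,0.05,0.05,0.05,0.05,0.05]

```text
clock: 11.63
ee_pos: [545.2, -88.0, 290.4]
tool_rot: [0.706, 0.708, 0.0, 0.0]
contact_force: [-0.5, 0.1, 0.1]
gripper_width: 49.7
grasp_force: 0.0
```

```bash
cat > chk.py <<'E'
from h import *
import sys
def chocks(c,z=62,amin=60):
    out=[]
    for n,(lo,hi) in COL.items():
        for b in blobs(mask(c["frame"],lo,hi),amin):
            out.append((n,np.round(b.mean(0)).tolist(),rect(ray(c,b,z)).tolist(),len(b)))
    return out
E
python3 - <<'E'
from chk import *
st();c=cam("wrist");st();cv2.imwrite("pics/w4.png",c["frame"])
for o in chocks(c): print(o)
E
```

```text
t11.63 [545.2 -88.  290.4] phi 0.1 tilt [0. 0.] F [-0.5  0.1  0.1] w 49.7 g 0 j [-0.25 -0.02  1.53  0.    1.62 -0.25]
t11.68 [545.2 -87.9 290.4] phi 0.1 tilt [0. 0.] F [ 0.6  0.4 -0.2] w 49.7 g 0 j [-0.25 -0.02  1.53  0.    1.62 -0.26]
('red', [198.0, 156.0], [454.4, -52.0, 27.8, 18.9, 70.2], 82)
('red', [192.0, 78.0], [453.8, 35.4, 26.6, 20.4, 85.7], 82)
('yel', [352.0, 151.0], [639.8, -45.6, 25.0, 13.1, 75.3], 58)
('yel', [438.0, 108.0], [735.9, 2.9, 80.5, 80.2, -40.9], 202)
('yel', [286.0, 74.0], [559.8, 39.5, 25.8, 13.4, -58.6], 58)
('blu', [287.0, 149.0], [561.8, -43.5, 24.5, 14.4, 51.1], 47)
('blu', [361.0, 79.0], [645.4, 35.7, 32.4, 16.0, 49.8], 72)
```

View pics/w4.png

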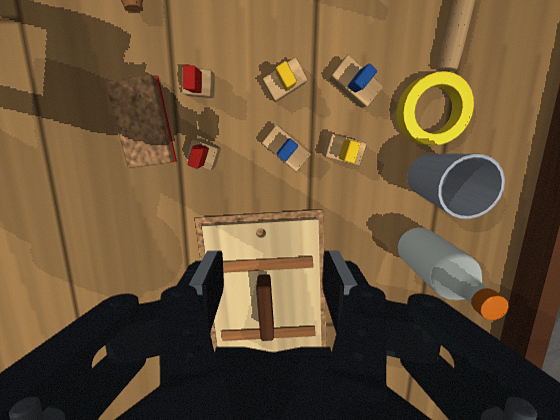

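The chocks are all where the top view put them: reds at (192,78) and (198,156), yellows at (286,74) and (352,151), blues at (287,149) and (361,79). The cover lies on the mat. I'll start with the near blue chock, taking a close look first.

Run:
```python
from h import *
plan((561,-43.5,150,-43))
```

```text
d [0.0444, 0.0159, 0.1404] turn [0.0, -0.0, 0.753] rows>=6.0
```

Emit:
servo_tool:
  turn:
    - [0,0,0.12]
    - [0,0,0.24]
    - [0,0,0.36]
    - [0,0,0.48]
    - [0,0,0.6]
    - [0,0,0.71]
    - [0,0,0.753]
    - [0,0,0.753]
  delta_pos:
    - [0.01,0.004,0.035]
    - [0.02,0.008,0.07]
    - [0.03,0.012,0.105]
    - [0.044,0.016,0.14]
    - [0.044,0.016,0.14]
    - [0.044,0.016,0.14]
    - [0.044,0.016,0.14]
    - [0.044,0.016,0.14]
  claw: [0.05,0.05,0.05,0.05,0.05,0.05,0.05,0.05]

```text
clock: 12.35
ee_pos: [560.9, -43.7, 150.0]
tool_rot: [0.917, 0.398, -0.0, -0.0]
contact_force: [-0.2, 0.3, 0.8]
gripper_width: 49.7
grasp_force: 0.0
```

Emit:
servo_tool:
  turn:
    - [0,0,0]
    - [0,0,0]
    - [0,0,0]
  delta_pos:
    - [0,0,0]
    - [0,0,0]
    - [0,0,0]
  claw: [0.05,0.05,0.05]

```text
clock: 12.6
ee_pos: [561.2, -44.5, 150.6]
tool_rot: [0.917, 0.399, 0.0, 0.0]
contact_force: [-0.2, -0.5, 0.3]
gripper_width: 49.8
grasp_force: 0.0
```

Run:
```python
from chk import *
import pickle
st();c=cam("wrist");st();pickle.dump(c,open("c1.pkl","wb"));cv2.imwrite("pics/w5.png",c["frame"])
for o in chocks(c): print(o)
hsv=cv2.cvtColor(c["frame"],cv2.COLOR_BGR2HSV)
for o in chocks(c):
    if o[0]=="blu" and abs(o[1][0]-280)<60:
        u=int(o[1][0]); print([ (v,hsv[v,u].tolist()) for v in range(int(o[1][1])-40,int(o[1][1])+45,5)])
```

```text
t12.60 [561.2 -44.5 150.6] phi -42.9 tilt [ 0. -0.] F [-0.2 -0.5  0.3] w 49.8 g 0 j [-0.17  0.08  1.69  0.    1.37  0.58]
t12.65 [561.2 -44.6 150.5] phi -43.0 tilt [ 0. -0.] F [0.  0.3 0.1] w 50.4 g 0 j [-0.17  0.08  1.69  0.    1.37  0.58]
('red', [127.0, 270.0], [441.0, 4.9, 67.6, 4.3, -80.6], 160)
('red', [103.0, 236.0], [450.7, 36.6, 24.8, 13.1, 85.4], 72)
('yel', [352.0, 149.0], [640.5, -45.2, 25.2, 13.4, 75.5], 87)
('yel', [199.0, 138.0], [562.0, 37.5, 30.8, 14.5, -55.9], 119)
('yel', [412.0, 26.0], [720.4, -10.8, 75.2, 33.0, -42.9], 292)
('blu', [274.0, 211.0], [565.1, -41.3, 30.8, 13.3, 51.3], 100)
('blu', [286.0, 53.0], [647.7, 36.0, 29.8, 14.0, 52.4], 130)
[(171, [17, 133, 161]), (176, [17, 135, 162]), (181, [16, 129, 148]), (186, [18, 101, 86]), (191, [16, 86, 131]), (196, [106, 196, 60]), (201, [108, 186, 129]), (206, [108, 178, 142]), (211, [108, 183, 142]), (216, [108, 188, 137]), (221, [108, 186, 136]), (226, [108, 180, 140]), (231, [15, 128, 160]), (236, [16, 129, 148]), (241, [17, 133, 149]), (246, [16, 128, 149]), (251, [16, 134, 147])]
[(13, [16, 131, 156]), (18, [16, 132, 151]), (23, [17, 133, 153]), (28, [166, 28, 100]), (33, [107, 188, 144]), (38, [108, 182, 144]), (43, [108, 178, 146]), (48, [108, 183, 146]), (53, [107, 186, 144]), (58, [109, 181, 144]), (63, [108, 186, 145]), (68, [107, 198, 112]), (73, [105, 178, 53]), (78, [16, 112, 121]), (83, [16, 116, 66]), (88, [18, 136, 92]), (93, [16, 129, 166])]
```

View pics/w5.png

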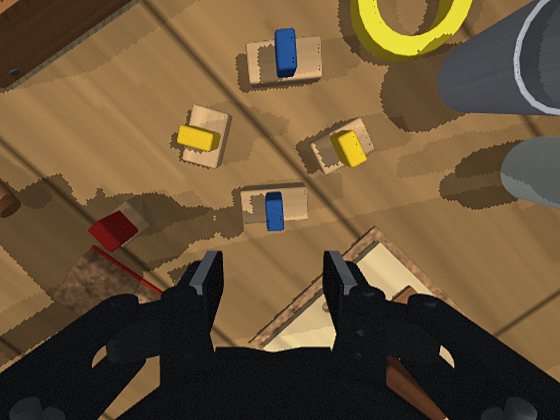

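The near blue tab is at about (274,211), with the brighter top face separable from its dark side. It is almost aligned with the tool. I'll split off the top face by brightness.

```bash
cat > chk.py <<'E'
from h import *
def chocks(c,z=62,amin=40,k=0.85):
    out=[]; f=c["frame"]; V=cv2.cvtColor(f,cv2.COLOR_BGR2HSV)[...,2]
    for n,(lo,hi) in COL.items():
        m=mask(f,lo,hi)
        for b in blobs(m,amin):
            bm=np.zeros_like(m); cv2.drawContours(bm,[b[:,None]],-1,255,-1); bm&=m
            t=bm&np.uint8(255*(V>k*np.percentile(V[bm>0],90)))
            bb=blobs(cv2.morphologyEx(t,cv2.MORPH_OPEN,np.ones((3,3))),amin/2)
            if bb:
                b=max(bb,key=len)
                # half-pixel outward so that outlines of pixel centres give the true extent
                out.append((n,np.round(b.mean(0)).tolist(),rect(ray(c,b,z)).tolist()))
    return out
E
python3 - <<'E'
from chk import *
import pickle
c=pickle.load(open("c1.pkl","rb"))
for o in chocks(c): print(o)
c=cam("top")
for o in chocks(c,amin=8): print("top",o)
E
```

```text
('red', [103.0, 236.0], [450.2, 36.9, 24.3, 12.0, 85.4])
('yel', [353.0, 148.0], [640.9, -45.7, 24.1, 12.1, 75.3])
('yel', [195.0, 138.0], [560.5, 39.7, 24.4, 12.5, -58.8])
('yel', [412.0, 25.0], [720.4, -10.4, 74.7, 32.3, -42.9])
('blu', [275.0, 215.0], [563.3, -44.1, 23.8, 11.9, 52.1])
('blu', [287.0, 47.0], [650.1, 37.9, 23.3, 11.8, 52.1])
top ('red', [257.0, 248.0], [448.7, 34.3, 9.9, 9.8, -89.5])
top ('red', [292.0, 247.0], [450.7, -51.8, 22.1, 10.7, 76.5])
top ('yel', [271.0, 127.0], [751.8, 4.6, 83.2, 77.1, 79.8])
top ('blu', [28.0, 213.0], [549.3, 607.7, 151.0, 121.0, -0.1])
```

Run:
```python
from h import *
plan((563.2,-44.1,32,-37.9))
```

```text
d [0.0018, 0.0011, 0.1185] turn [0.0, -0.0, -0.089] rows>=2.8
```

Emit:
servo_tool:
  turn:
    - [0,0,-0.05]
    - [0,0,-0.089]
    - [0,0,-0.089]
    - [0,0,-0.089]
    - [0,0,-0.089]
    - [0,0,-0.089]
    - [0,0,-0.089]
    - [0,0,-0.089]
  delta_pos:
    - [0.001,0.001,0.015]
    - [0.002,0.001,0.035]
    - [0.002,0.001,0.06]
    - [0.002,0.001,0.085]
    - [0.002,0.001,0.105]
    - [0.002,0.001,0.1185]
    - [0.002,0.001,0.1185]
    - [0.002,0.001,0.1185]
  claw: [0.05,0.05,0.05,0.05,0.05,0.05,0.05,0.05]

```text
clock: 13.37
ee_pos: [562.7, -43.9, 31.5]
tool_rot: [0.899, 0.439, -0.001, -0.0]
contact_force: [-0.8, 1.0, -0.2]
gripper_width: 49.8
grasp_force: 0.0
```

Emit:
servo_tool:
  turn:
    - [0,0,0]
    - [0,0,0]
    - [0,0,0]
    - [0,0,0]
    - [0,0,0]
    - [0,0,0]
  delta_pos:
    - [0,0,0]
    - [0,0,0]
    - [0,0,0]
    - [0,0,0]
    - [0,0,0]
    - [0,0,0]
  claw: [0,0,0,0,0,0]

```text
clock: 13.87
ee_pos: [564.7, -44.2, 33.6]
tool_rot: [0.899, 0.439, 0.001, 0.001]
contact_force: [0.7, -0.8, 6.6]
gripper_width: 13.3
grasp_force: 59.6
```

```bash
cat >> h.py <<'E'
C0=np.array([566.9,284.7]); PH=-13.4
def bay(x,y,z):
    a=np.radians(PH); return (C0[0]+x*np.cos(a)-y*np.sin(a),C0[1]+x*np.sin(a)+y*np.cos(a),z,PH)
def gripped():  # TCP->tab centre along tool x from a wrist view is not needed; state only
    st()
E
python3 - <<'E'
from h import *
st();arm.read_camera("top");st()
s=arm.state()["ee_pos"]
print(bay(-42.5,84,40))
plan((*s[:2],150,-37.9),bay(-42.5,84,150),bay(-42.5,84,55))
E
```

```text
t13.87 [564.7 -44.2  33.6] phi -37.9 tilt [ 0.003 -0.001] F [ 0.7 -0.8  6.6] w 13.3 g 60 j [-0.17  0.22  1.76 -0.    1.15  0.49]
t13.92 [564.7 -44.2  33.6] phi -37.9 tilt [ 0.003 -0.001] F [ 0.3 -0.3  6.2] w 13.0 g 60 j [-0.17  0.22  1.76 -0.    1.15  0.49]
(np.float64(545.0238490696098), np.float64(376.262459668091), 40, -13.4)
d [0.0002, 0.0003, -0.1164] turn [0.003, -0.001, -0.001] rows>=2.8
d [0.3197, -0.2738, 0.0] turn [0.0, 0.0, -0.428] rows>=10.1
d [0.0, 0.0, 0.095] turn [0.0, 0.0, 0.0] rows>=2.3
```

Emit:
servo_tool:
  turn:
    - [0,0,0]
    - [0,0,0]
    - [0,0,0]
    - [0,0,0]
    - [0,0,0]
  delta_pos:
    - [0,0,-0.01]
    - [0,0,-0.03]
    - [0,0,-0.06]
    - [0,0,-0.09]
    - [0,0,-0.117]
  claw: [0,0,0,0,0]

```text
clock: 14.33
ee_pos: [562.9, -43.8, 150.9]
tool_rot: [0.899, 0.439, 0.0, -0.0]
contact_force: [0.9, -0.9, -0.1]
gripper_width: 13.2
grasp_force: 58.5
```

Emit:
servo_tool:
  turn:
    - [0,0,0]
    - [0,0,0]
    - [0,0,0]
    - [0,0,0]
    - [0,0,0]
    - [0,0,0]
    - [0,0,0]
    - [0,0,0]
  delta_pos:
    - [0.01,-0.009,0]
    - [0.03,-0.026,0]
    - [0.058,-0.05,0]
    - [0.088,-0.075,0]
    - [0.118,-0.101,0]
    - [0.148,-0.127,0]
    - [0.178,-0.152,0]
    - [0.208,-0.178,0]
  claw: [0,0,0,0,0,0,0,0]

```text
clock: 15.0
ee_pos: [549.7, 231.6, 148.9]
tool_rot: [0.899, 0.439, -0.0, -0.0]
contact_force: [1.1, 0.1, 0.9]
gripper_width: 12.9
grasp_force: 58.6
```

Emit:
servo_tool:
  turn:
    - [0,0,-0.1]
    - [0,0,-0.2]
    - [0,0,-0.3]
    - [0,0,-0.4]
    - [0,0,-0.428]
    - [0,0,-0.428]
    - [0,0,-0.428]
    - [0,0,-0.428]
  delta_pos:
    - [0.03,-0.026,0]
    - [0.06,-0.052,0]
    - [0.085,-0.073,0]
    - [0.105,-0.09,0]
    - [0.1117,-0.0958,0]
    - [0.1117,-0.0958,0]
    - [0.1117,-0.0958,0]
    - [0.1117,-0.0958,0]
  claw: [0,0,0,0,0,0,0,0]

```text
clock: 15.67
ee_pos: [543.8, 375.2, 148.6]
tool_rot: [0.786, 0.619, -0.0, 0.0]
contact_force: [0.7, 0.0, -1.8]
gripper_width: 12.9
grasp_force: 58.6
```

Run:
```python
from chk import *
st();arm.read_camera("top");st();c=cam("wrist");st();cv2.imwrite("pics/w6.png",c["frame"])
for n in [o for o in chocks(c,z=arm.state()["ee_pos"][2]+28.4) if o[0]=="blu"]: print(n)
plan(bay(-42.5,84,60))
```

```text
t15.67 [543.8 375.2 148.6] phi -13.6 tilt [-0.    -0.001] F [ 0.7  0.  -1.8] w 12.9 g 59 j [ 0.53  0.34  1.4  -0.    1.41  0.76]
t15.72 [544.  375.  148.7] phi -13.6 tilt [-0.    -0.001] F [-0.1 -0.6 -0.9] w 12.9 g 59 j [ 0.53  0.34  1.4  -0.    1.4   0.76]
t15.77 [544.1 375.  148.8] phi -13.6 tilt [-0. -0.] F [-0.2 -0.3 -0.7] w 13.4 g 59 j [ 0.53  0.34  1.4  -0.    1.4   0.76]
('blu', [272.0, 294.0], [543.9, 375.6, 25.2, 12.4, 76.5])
('blu', [163.0, 5.0], [534.3, 485.1, 31.5, 5.7, -13.6])
d [0.0015, 0.0006, 0.0888] turn [0.0, 0.0, -0.003] rows>=2.1
```

View pics/w6.png

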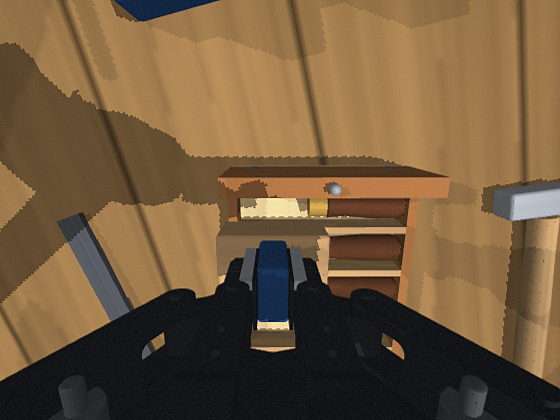

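The blue tab sits centred in the fingers at (272,294), 0.6 mm off along tool x and aligned with the crate. The bay below is clear, so I'll lower it.

Emit:
servo_tool:
  turn:
    - [0,0,0]
    - [0,0,0]
    - [0,0,0]
    - [0,0,0]
    - [0,0,0]
    - [0,0,0]
    - [0,0,0]
    - [0,0,0]
  delta_pos:
    - [0.001,0.001,0.015]
    - [0.001,0.001,0.035]
    - [0.001,0.001,0.055]
    - [0.001,0.001,0.07]
    - [0.001,0.001,0.08]
    - [0.001,0.001,0.085]
    - [0.001,0.001,0.09]
    - [0.001,0.001,0.09]
  claw: [0,0,0,0,0,0,0,0]

```text
clock: 16.43
ee_pos: [544.8, 377.2, 58.2]
tool_rot: [0.785, 0.62, -0.0, -0.0]
contact_force: [0.5, 0.0, -0.3]
gripper_width: 12.9
grasp_force: 58.6
```

Emit:
servo_tool:
  turn:
    - [0,0,0]
    - [0,0,0]
    - [0,0,0]
    - [0,0,0]
    - [0,0,0]
    - [0,0,0]
    - [0,0,0]
    - [0,0,0]
  delta_pos:
    - [0,0,0.003]
    - [0,0,0.006]
    - [0,0,0.009]
    - [0,0,0.012]
    - [0,0,0.015]
    - [0,0,0.0165]
    - [0,0,0.0165]
    - [0,0,0.0165]
  claw: [0,0,0,0,0,0,0,0]

```text
clock: 17.1
ee_pos: [544.9, 377.4, 42.2]
tool_rot: [0.785, 0.62, -0.0, 0.0]
contact_force: [0.0, 0.1, -0.8]
gripper_width: 12.8
grasp_force: 58.5
```

Run:
```python
from h import *
st();arm.read_camera("top");st();plan(bay(-42.5,83.4,41))
```

```text
t17.10 [544.9 377.4  42.2] phi -13.4 tilt [-0. -0.] F [ 0.   0.1 -0.8] w 12.8 g 59 j [ 0.53  0.45  1.46 -0.    1.23  0.76]
t17.15 [544.9 377.4  42.3] phi -13.4 tilt [0. 0.] F [ 1.  -1.1 -0.2] w 13.3 g 59 j [ 0.53  0.45  1.46 -0.    1.23  0.76]
d [-0.0017, 0.0003, 0.0013] turn [0.0, -0.0, -0.0] rows>=0.1
```

Emit:
servo_tool:
  turn:
    - [0,0,0]
    - [0,0,0]
    - [0,0,0]
    - [0,0,0]
    - [0,0,0]
  delta_pos:
    - [-0.001,0,0]
    - [-0.0015,0,0.001]
    - [-0.0015,0,0.002]
    - [-0.0015,0,0.002]
    - [-0.0015,0,0.002]
  claw: [0,0,0,0,0]

```text
clock: 17.57
ee_pos: [544.8, 376.0, 41.7]
tool_rot: [0.785, 0.62, 0.0, 0.0]
contact_force: [-3.8, -2.6, 7.8]
gripper_width: 13.1
grasp_force: 59.9
```

Run:
```python
from h import *
arm.read_camera("top");st()
```

```text
t17.62 [544.8 376.   41.7] phi -13.4 tilt [0.001 0.   ] F [-3.5 -2.1  8.5] w 13.1 g 60 j [ 0.53  0.45  1.47 -0.    1.23  0.76]
```

Emit:
servo_tool:
  turn:
    - [0,0,0]
    - [0,0,0]
    - [0,0,0]
    - [0,0,0]
    - [0,0,0]
    - [0,0,0]
    - [0,0,0]
    - [0,0,0]
  delta_pos:
    - [0,0,0]
    - [0,0,0]
    - [0,0,0]
    - [0,0,-0.01]
    - [0,0,-0.03]
    - [0,0,-0.06]
    - [0,0,-0.09]
    - [0,0,-0.12]
  claw: [0.04,0.04,0.04,0.04,0.04,0.04,0.04,0.04]

```text
clock: 18.28
ee_pos: [544.3, 375.7, 162.0]
tool_rot: [0.785, 0.62, -0.0, -0.0]
contact_force: [1.0, 0.9, 0.7]
gripper_width: 39.6
grasp_force: 0.0
```

Run:
```python
from chk import *
st();c=cam("top");st()
for n,(lo,hi) in COL.items():
    for b in blobs(mask(c["frame"],lo,hi),8):
        if b[:,0].mean()>80 and len(b)<60: print(n,np.round(b.mean(0)),rect(ray(c,b,62)))
plan((650,38,160,-38))
```

```text
t18.28 [544.3 375.7 162. ] phi -13.4 tilt [-0. -0.] F [1.  0.9 0.7] w 39.6 g 0 j [ 0.53  0.33  1.38 -0.    1.43  0.76]
t18.33 [547.4 377.6 170.4] phi -13.4 tilt [0.009 0.005] F [1.8 2.4 6.5] w 39.8 g 0 j [ 0.53  0.33  1.37 -0.    1.43  0.76]
red [292. 248.] [450.3 -51.7  24.1  12.4  72.1]
red [256. 248.] [449.9  36.7  24.6  12.3 -89.5]
yel [255. 203.] [558.8  39.5  24.   13.8 -55.6]
yel [290. 172.] [639.  -45.8  23.   15.2  76.4]
blu [119. 208.] [544.1 373.8  30.6  11.3  76.5]
blu [257. 168.] [647.3  37.9  23.   12.4  45.9]
d [-0.3067, 0.1785, 0.0096] turn [0.006, -0.008, 0.429] rows>=8.5
```

Emit:
servo_tool:
  turn:
    - [0,0,0]
    - [0,0,0]
    - [0,0,0]
    - [0,0,0]
    - [0,0,0]
    - [0,0,0]
    - [0,0,0]
  delta_pos:
    - [-0.02,0.012,0]
    - [-0.05,0.03,0]
    - [-0.084,0.05,0]
    - [-0.118,0.07,0]
    - [-0.152,0.09,0]
    - [-0.186,0.11,0]
    - [-0.22,0.13,0]
  claw: [0.045,0.045,0.045,0.045,0.045,0.045,0.045]

```text
clock: 18.92
ee_pos: [620.4, 130.0, 161.0]
tool_rot: [0.785, 0.62, 0.0, 0.0]
contact_force: [0.7, -0.2, -0.0]
gripper_width: 45.0
grasp_force: 0.0
```

Emit:
servo_tool:
  turn:
    - [0,0,0.11]
    - [0,0,0.22]
    - [0,0,0.33]
    - [0,0,0.429]
    - [0,0,0.429]
    - [0,0,0.429]
    - [0,0,0.429]
    - [0,0,0.429]
  delta_pos:
    - [-0.03,0.018,0]
    - [-0.055,0.034,0]
    - [-0.075,0.045,0]
    - [-0.084,0.051,0]
    - [-0.084,0.051,0]
    - [-0.084,0.051,0]
    - [-0.084,0.051,0]
    - [-0.084,0.051,0]
  claw: [0.045,0.045,0.045,0.045,0.045,0.045,0.045,0.045]

```text
clock: 19.58
ee_pos: [649.8, 39.5, 160.4]
tool_rot: [0.898, 0.44, 0.0, -0.0]
contact_force: [-0.3, 0.5, 0.2]
gripper_width: 44.9
grasp_force: 0.0
```

```bash
cat > look.py <<'E'
from chk import *
import sys
def pick(col):
    arm.read_camera("top"); st(); c=cam("wrist"); p=arm.state()["ee_pos"][:2]
    o=min((o for o in chocks(c) if o[0]==col),key=lambda o:np.hypot(*(np.array(o[2][:2])-p))); print(o)
    x,y,_,_,a=o[2]; plan((x,y,33,a-90))
if __name__=="__main__": pick(sys.argv[1])
E
python3 look.py blu
```

```text
t19.63 [649.9  39.6 160.4] phi -37.8 tilt [-0.  0.] F [ 0.6 -0.3 -0.3] w 44.9 g 0 j [-0.02  0.31  1.42  0.    1.42  0.64]
('blu', [275.0, 215.0], [650.9, 38.3, 23.1, 11.4, 52.0])
d [-0.0003, 0.0015, 0.1274] turn [-0.0, -0.0, 0.003] rows>=3.1
```

Emit:
servo_tool:
  turn:
    - [0,0,0]
    - [0,0,0]
    - [0,0,0]
    - [0,0,0]
    - [0,0,0]
    - [0,0,0]
    - [0,0,0]
    - [0,0,0]
  delta_pos:
    - [0,0.001,0.015]
    - [0,0.0015,0.04]
    - [0,0.0015,0.065]
    - [0,0.0015,0.09]
    - [0,0.0015,0.11]
    - [0,0.0015,0.12]
    - [0,0.0015,0.1275]
    - [0,0.0015,0.1275]
  claw: [0.045,0.045,0.045,0.045,0.045,0.045,0.045,0.045]

```text
clock: 20.35
ee_pos: [650.3, 37.8, 31.4]
tool_rot: [0.899, 0.439, -0.001, -0.001]
contact_force: [0.5, -0.7, 0.6]
gripper_width: 44.5
grasp_force: 0.0
```

Emit:
servo_tool:
  turn:
    - [0,0,0]
    - [0,0,0]
    - [0,0,0]
    - [0,0,0]
    - [0,0,0]
    - [0,0,0]
  delta_pos:
    - [0,0,0]
    - [0,0,0]
    - [0,0,0]
    - [0,0,0]
    - [0,0,0]
    - [0,0,0]
  claw: [0,0,0,0,0,0]

```text
clock: 20.85
ee_pos: [653.0, 37.3, 35.0]
tool_rot: [0.899, 0.438, 0.002, 0.001]
contact_force: [0.4, -0.5, 6.2]
gripper_width: 13.1
grasp_force: 59.8
```

Run:
```python
from h import *
st(); s=arm.state()["ee_pos"]; q=-37.9
plan((*s[:2],150,q),bay(-42.5,-42,150))
```

```text
t20.85 [653.   37.3  35. ] phi -38.0 tilt [ 0.004 -0.   ] F [ 0.4 -0.5  6.2] w 13.1 g 60 j [-0.02  0.43  1.5   0.    1.21  0.64]
d [0.0003, 0.0003, -0.115] turn [0.003, -0.002, -0.002] rows>=2.8
d [0.0865, -0.2412, 0.0] turn [0.0, 0.0, -0.428] rows>=6.1
```

Emit:
servo_tool:
  turn:
    - [0,0,0]
    - [0,0,0]
    - [0,0,0]
    - [0,0,0]
    - [0,0,0]
  delta_pos:
    - [0,0,-0.01]
    - [0,0,-0.03]
    - [0,0,-0.06]
    - [0,0,-0.09]
    - [0,0,-0.117]
  claw: [0,0,0,0,0]

```text
clock: 21.27
ee_pos: [651.2, 37.2, 152.1]
tool_rot: [0.899, 0.438, 0.0, 0.0]
contact_force: [0.8, 0.7, 0.5]
gripper_width: 12.6
grasp_force: 58.8
```

Emit:
servo_tool:
  turn:
    - [0,0,0]
    - [0,0,0]
    - [0,0,0]
    - [0,0,0]
    - [0,0,0]
    - [0,0,0]
  delta_pos:
    - [0.005,-0.014,0]
    - [0.015,-0.042,0]
    - [0.028,-0.078,0]
    - [0.041,-0.114,0]
    - [0.053,-0.148,0]
    - [0.064,-0.178,0]
  claw: [0,0,0,0,0,0]

```text
clock: 21.77
ee_pos: [548.7, 198.9, 150.2]
tool_rot: [0.899, 0.439, -0.0, -0.0]
contact_force: [1.4, -0.3, -0.5]
gripper_width: 12.8
grasp_force: 58.8
```

Emit:
servo_tool:
  turn:
    - [0,0,-0.1]
    - [0,0,-0.2]
    - [0,0,-0.3]
    - [0,0,-0.4]
    - [0,0,-0.428]
    - [0,0,-0.428]
    - [0,0,-0.428]
    - [0,0,-0.428]
  delta_pos:
    - [0.009,-0.025,0]
    - [0.016,-0.045,0]
    - [0.02,-0.057,0]
    - [0.0225,-0.063,0]
    - [0.0225,-0.063,0]
    - [0.0225,-0.063,0]
    - [0.0225,-0.063,0]
    - [0.0225,-0.063,0]
  claw: [0,0,0,0,0,0,0,0]

```text
clock: 22.43
ee_pos: [514.7, 253.6, 150.0]
tool_rot: [0.786, 0.619, 0.0, 0.0]
contact_force: [-0.8, -0.0, 0.3]
gripper_width: 12.9
grasp_force: 58.8
```

```bash
cat > held.py <<'E'
from chk import *
import sys
col,x,y=sys.argv[1],float(sys.argv[2]),float(sys.argv[3])
arm.read_camera("top"); st(); c=cam("wrist"); p=arm.state()["ee_pos"]
os=[o for o in chocks(c,z=p[2]+28.4) if o[0]==col]
o=min(os,key=lambda o:np.hypot(*(np.array(o[2][:2])-p[:2]))); print(o)
a=np.radians(PH); d=np.array(o[2][:2])-p[:2]; dy=-d[0]*np.sin(a)+d[1]*np.cos(a); dx=d[0]*np.cos(a)+d[1]*np.sin(a)
print("held offset crate x %.1f y %.1f"%(dx,dy)); plan(bay(x,y-dy,60))
E
python3 held.py blu -42.5 -42
```

```text
t22.48 [514.7 253.5 149.9] phi -13.6 tilt [ 0. -0.] F [-0.2  0.8 -0.6] w 13.0 g 59 j [ 0.37  0.11  1.66 -0.    1.37  0.6 ]
('blu', [272.0, 293.0], [514.9, 254.7, 24.7, 12.4, 76.5])
held offset crate x -0.1 y 1.2
d [-0.0008, 0.001, 0.0899] turn [0.0, 0.0, -0.003] rows>=2.2
```

Emit:
servo_tool:
  turn:
    - [0,0,0]
    - [0,0,0]
    - [0,0,0]
    - [0,0,0]
    - [0,0,0]
    - [0,0,0]
    - [0,0,0]
    - [0,0,0]
  delta_pos:
    - [-0.001,0.001,0.015]
    - [-0.001,0.001,0.035]
    - [-0.001,0.001,0.055]
    - [-0.001,0.001,0.07]
    - [-0.001,0.001,0.08]
    - [-0.001,0.001,0.085]
    - [-0.001,0.001,0.09]
    - [-0.001,0.001,0.09]
  claw: [0,0,0,0,0,0,0,0]

```text
clock: 23.2
ee_pos: [516.9, 254.1, 61.2]
tool_rot: [0.785, 0.619, 0.002, -0.0]
contact_force: [2.0, 5.7, 0.1]
gripper_width: 12.8
grasp_force: 61.2
```

Run:
```python
from h import *
arm.read_camera("top");st();plan(bay(-42.5,-43.2,42))
```

```text
t23.25 [516.9 254.1  61.2] phi -13.5 tilt [0.003 0.003] F [ 1.6  6.9 -1.2] w 12.8 g 61 j [0.37 0.21 1.72 0.   1.21 0.6 ]
d [-0.0019, -0.001, 0.0192] turn [0.002, -0.004, -0.002] rows>=0.5
```

There's an unexpected 7 N sideways force, so I'll look before pushing on.

Run:
```python
from h import *
c=cam("wrist")["frame"]; s=cam("scene")["frame"]
cv2.imwrite("pics/w7.png",np.hstack([cv2.resize(c[100:380,140:440],(400,373)),cv2.resize(s[180:293,340:461],(400,373),interpolation=cv2.INTER_CUBIC)]))
```

```text
(no output)
```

View pics/w7.png

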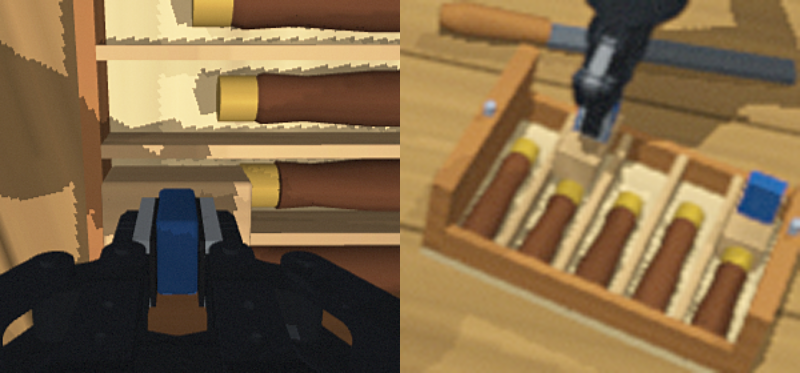

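Emit:
servo_tool:
  turn:
    - [0,0,0]
    - [0,0,0]
    - [0,0,0]
    - [0,0,0]
  delta_pos:
    - [0.001,0,0]
    - [0.0015,0,0]
    - [0.0015,0,0]
    - [0.0015,0,0]
  claw: [0,0,0,0]

```text
clock: 23.68
ee_pos: [516.5, 254.4, 60.5]
tool_rot: [0.785, 0.619, 0.001, 0.0]
contact_force: [1.9, 3.9, 1.0]
gripper_width: 13.0
grasp_force: 61.3
```

```bash
cat >> h.py <<'E'
def inb():
    s=arm.state(); d=s["ee_pos"][:2]-C0; a=np.radians(PH); print("TCP in crate",np.round([d[0]*np.cos(a)+d[1]*np.sin(a),-d[0]*np.sin(a)+d[1]*np.cos(a),s["ee_pos"][2]],2)); Fw=s["contact_force"]; print("F crate",np.round([Fw[0]*np.cos(a)+Fw[1]*np.sin(a),-Fw[0]*np.sin(a)+Fw[1]*np.cos(a),Fw[2]],1),"M",np.round(s["wrist_torque"],2))
E
python3 - <<'E'
from h import *
st();inb()
E
```

```text
t23.68 [516.5 254.4  60.5] phi -13.5 tilt [0.002 0.001] F [1.9 3.9 1. ] w 13.0 g 61 j [0.37 0.21 1.72 0.   1.21 0.6 ]
TCP in crate [-42.06 -41.12  60.47]
F crate [0.9 4.3 1. ] M [ 0.7  -0.41 -0.02]
```

Emit:
servo_tool:
  turn:
    - [0,0,0]
    - [0,0,0]
    - [0,0,0]
    - [0,0,0]
    - [0,0,0]
  delta_pos:
    - [0.001,0,0]
    - [0.002,0,0]
    - [0.0025,0,0]
    - [0.0025,0,0]
    - [0.0025,0,0]
  claw: [0,0,0,0,0]

```text
clock: 24.1
ee_pos: [515.9, 256.2, 59.3]
tool_rot: [0.785, 0.619, -0.001, -0.0]
contact_force: [0.1, -0.7, -2.0]
gripper_width: 12.7
grasp_force: 60.9
```

Run:
```python
from chk import *
st();inb()
c=cam("wrist");p=arm.state()["ee_pos"]
for o in chocks(c,z=p[2]+27):
  if o[0]=="blu": print(o)
# tab bottom/top rows along blue blob: full blob in tool frame directions
```

```text
t24.10 [515.9 256.2  59.3] phi -13.5 tilt [-0.001 -0.001] F [ 0.1 -0.7 -2. ] w 12.7 g 61 j [ 0.37  0.22  1.72 -0.    1.21  0.61]
TCP in crate [-43.05 -39.54  59.35]
F crate [ 0.2 -0.6 -2. ] M [-0.05 -0.    0.  ]
('blu', [273.0, 292.0], [515.8, 256.7, 25.9, 12.5, 76.6])
('blu', [274.0, 6.0], [540.8, 359.5, 10.3, 3.8, -13.5])
```

Emit:
servo_tool:
  turn:
    - [0,0,0]
    - [0,0,0]
    - [0,0,0]
    - [0,0,0]
    - [0,0,0]
    - [0,0,0]
    - [0,0,0]
  delta_pos:
    - [0,0.0005,0.003]
    - [0,0.0005,0.006]
    - [0,0.0005,0.009]
    - [0,0.0005,0.012]
    - [0,0.0005,0.014]
    - [0,0.0005,0.014]
    - [0,0.0005,0.014]
  claw: [0,0,0,0,0,0,0]

```text
clock: 24.73
ee_pos: [516.5, 256.3, 45.5]
tool_rot: [0.785, 0.619, -0.0, -0.0]
contact_force: [0.7, 0.1, -0.3]
gripper_width: 13.0
grasp_force: 60.9
```

Run:
```python
from chk import *
st();inb()
```

```text
t24.73 [516.5 256.3  45.5] phi -13.5 tilt [-0.001 -0.   ] F [ 0.7  0.1 -0.3] w 13.0 g 61 j [0.37 0.23 1.72 0.   1.18 0.61]
TCP in crate [-42.41 -39.29  45.49]
F crate [ 0.7  0.3 -0.3] M [ 0.04  0.05 -0.02]
```

Emit:
servo_tool:
  turn:
    - [0,0,0]
    - [0,0,0]
    - [0,0,0]
    - [0,0,0]
    - [0,0,0]
    - [0,0,0]
  delta_pos:
    - [0,0,0.001]
    - [0,0,0.002]
    - [0,0,0.003]
    - [0,0,0.004]
    - [0,0,0.004]
    - [0,0,0.004]
  claw: [0,0,0,0,0,0]

```text
clock: 25.23
ee_pos: [517.0, 256.5, 42.7]
tool_rot: [0.785, 0.619, 0.0, 0.0]
contact_force: [-3.2, -0.8, 6.0]
gripper_width: 12.6
grasp_force: 61.9
```

Run:
```python
from chk import *
st();inb()
```

```text
t25.23 [517.  256.5  42.7] phi -13.5 tilt [0. 0.] F [-3.2 -0.8  6. ] w 12.6 g 62 j [ 0.37  0.24  1.73 -0.    1.18  0.61]
TCP in crate [-42.03 -39.03  42.67]
F crate [-3.  -1.5  6. ] M [-0.24  0.54 -0.01]
```

Emit:
servo_tool:
  turn:
    - [0,0,0]
    - [0,0,0]
    - [0,0,0]
    - [0,0,0]
    - [0,0,0]
    - [0,0,0]
    - [0,0,0]
    - [0,0,0]
  delta_pos:
    - [0,0,0]
    - [0,0,0]
    - [0,0,0]
    - [0,0,-0.01]
    - [0,0,-0.03]
    - [0,0,-0.06]
    - [0,0,-0.09]
    - [0,0,-0.12]
  claw: [0.04,0.04,0.04,0.04,0.04,0.04,0.04,0.04]

```text
clock: 25.9
ee_pos: [516.5, 256.2, 163.5]
tool_rot: [0.785, 0.619, -0.0, -0.0]
contact_force: [0.8, 0.1, 0.4]
gripper_width: 39.7
grasp_force: 0.0
```

Emit:
servo_tool:
  turn:
    - [0,0,0]
    - [0,0,0]
    - [0,0,0]
    - [0,0,0]
    - [0,0,0]
    - [0,0,0]
  delta_pos:
    - [-0.02,0.01,-0.02]
    - [-0.02,0.02,-0.04]
    - [-0.02,0.02,-0.06]
    - [-0.02,0.02,-0.06]
    - [-0.02,0.02,-0.06]
    - [-0.02,0.02,-0.06]
  claw: [0.05,0.05,0.05,0.05,0.05,0.05]

```text
clock: 26.4
ee_pos: [531.2, 232.2, 221.3]
tool_rot: [0.785, 0.619, -0.0, -0.0]
contact_force: [0.1, 0.3, -0.7]
gripper_width: 49.9
grasp_force: 0.0
```

```bash
cat > placed.py <<'E'
from chk import *
st();c=cam("wrist");a=np.radians(PH);cv2.imwrite("pics/p.png",c["frame"])
for o in chocks(c,z=70):
    d=np.array(o[2][:2])-C0; x,y=d[0]*np.cos(a)+d[1]*np.sin(a),-d[0]*np.sin(a)+d[1]*np.cos(a)
    if abs(x)<90 and abs(y)<110: print(o[0],o[1],"crate x %.1f y %.1f"%(x,y),"size",o[2][2:4],"yaw %.1f"%(o[2][4]-90-PH))
t=cam("top")
for n,(lo,hi) in COL.items():
    for b in blobs(mask(t["frame"],lo,hi),8):
        if b[:,0].mean()>200 and len(b)<60: print("top",n,np.round(b.mean(0)),rect(ray(t,b,62)))
E
python3 placed.py
```

```text
t26.40 [531.2 232.2 221.3] phi -13.5 tilt [-0.001 -0.   ] F [ 0.1  0.3 -0.7] w 49.9 g 0 j [0.32 0.08 1.56 0.   1.5  0.56]
blu [254.0, 183.0] crate x -41.1 y -42.4 size [23.7, 11.8] yaw -0.7
blu [250.0, 40.0] crate x -42.9 y 82.3 size [22.7, 11.3] yaw -0.9
top red [256. 248.] [449.9  36.7  24.6  12.3 -89.5]
top red [292. 248.] [450.1 -52.5  24.1  12.4  72.1]
top yel [255. 203.] [558.8  39.5  24.   13.8 -55.6]
top yel [290. 171.] [638.9 -45.8  25.2  15.9  72. ]
```

View pics/p.png

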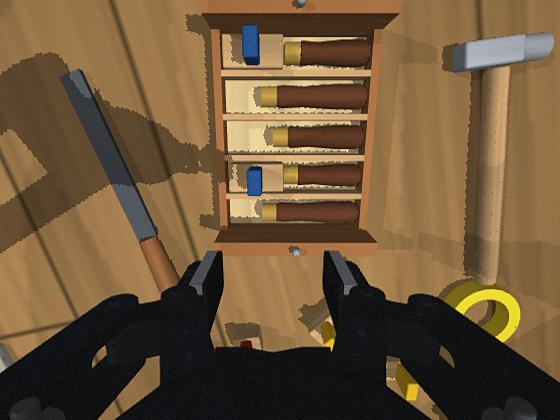

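Both blue chocks sit flat in their bays, at (250,40) and (254,183). Next is the near yellow chock for the middle bay.

Run:
```python
from h import *
plan((560,39.5,160,31.2))
```

```text
d [-0.1805, 0.0735, 0.0603] turn [-0.003, 0.0, -0.779] rows>=6.2
```

Emit:
servo_tool:
  turn:
    - [0,0,-0.11]
    - [0,0,-0.22]
    - [0,0,-0.33]
    - [0,0,-0.44]
    - [0,0,-0.55]
    - [0,0,-0.66]
    - [0,0,-0.75]
    - [0,0,-0.78]
  delta_pos:
    - [-0.015,0.006,0.005]
    - [-0.045,0.018,0.015]
    - [-0.08,0.032,0.026]
    - [-0.115,0.046,0.038]
    - [-0.145,0.058,0.048]
    - [-0.17,0.069,0.056]
    - [-0.1805,0.0735,0.06]
    - [-0.1805,0.0735,0.06]
  claw: [0.045,0.045,0.045,0.045,0.045,0.045,0.045,0.045]

```text
clock: 27.17
ee_pos: [559.5, 36.7, 158.8]
tool_rot: [0.49, 0.872, -0.001, -0.002]
contact_force: [-0.7, 0.1, 0.2]
gripper_width: 44.8
grasp_force: 0.0
```

Emit:
servo_tool:
  turn:
    - [0,0,0]
    - [0,0,0]
    - [0,0,0]
    - [0,0,0]
  delta_pos:
    - [0,0,0]
    - [0,0,0]
    - [0,0,0]
    - [0,0,0]
  claw: [0.045,0.045,0.045,0.045]

```text
clock: 27.5
ee_pos: [560.9, 40.3, 161.7]
tool_rot: [0.491, 0.871, -0.0, -0.0]
contact_force: [-0.1, -0.0, 0.1]
gripper_width: 45.0
grasp_force: 0.0
```

```bash
python3 look.py yel
```

```text
t27.55 [561.   40.3 161.9] phi 31.2 tilt [0. 0.] F [ 0.2  0.5 -0.5] w 45.1 g 0 j [-0.02  0.07  1.68  0.    1.39 -0.56]
('yel', [271.0, 213.0], [559.8, 39.9, 23.2, 11.5, -58.5])
d [0.0004, -0.0012, 0.1289] turn [0.0, 0.0, -0.004] rows>=3.1
```

Emit:
servo_tool:
  turn:
    - [0,0,0]
    - [0,0,0]
    - [0,0,0]
    - [0,0,0]
    - [0,0,0]
    - [0,0,0]
    - [0,0,0]
    - [0,0,0]
  delta_pos:
    - [0,-0.001,0.015]
    - [0.0005,-0.001,0.04]
    - [0.0005,-0.001,0.065]
    - [0.0005,-0.001,0.09]
    - [0.0005,-0.001,0.11]
    - [0.0005,-0.001,0.12]
    - [0.0005,-0.001,0.129]
    - [0.0005,-0.001,0.129]
  claw: [0.045,0.045,0.045,0.045,0.045,0.045,0.045,0.045]

```text
clock: 28.27
ee_pos: [558.9, 39.7, 31.4]
tool_rot: [0.491, 0.871, -0.001, -0.001]
contact_force: [-0.2, 0.7, 0.0]
gripper_width: 45.0
grasp_force: 0.0
```

Emit:
servo_tool:
  turn:
    - [0,0,0]
    - [0,0,0]
    - [0,0,0]
    - [0,0,0]
    - [0,0,0]
    - [0,0,0]
    - [0,0,0]
    - [0,0,0]
  delta_pos:
    - [0,0,0]
    - [0,0,0]
    - [0,0,0]
    - [0,0,0]
    - [0,0,0]
    - [0,0,0]
    - [0,0,0]
    - [0,0,0]
  claw: [0.045,0.045,0,0,0,0,0,0]

```text
clock: 28.93
ee_pos: [560.7, 39.4, 33.9]
tool_rot: [0.491, 0.871, 0.0, 0.001]
contact_force: [-2.1, -0.8, 6.5]
gripper_width: 13.1
grasp_force: 59.4
```

Run:
```python
from h import *
st(); s=arm.state()["ee_pos"]
plan((*s[:2],150,31.4),bay(-48.5,0,150))
```

```text
t28.93 [560.7  39.4  33.9] phi 31.2 tilt [ 0.002 -0.   ] F [-2.1 -0.8  6.5] w 13.1 g 59 j [-0.02  0.21  1.77 -0.    1.15 -0.57]
d [-0.0001, 0.0002, -0.1161] turn [0.001, 0.001, -0.003] rows>=2.8
d [0.2403, 0.0986, 0.0] turn [0.0, 0.0, 0.782] rows>=6.3
```

Emit:
servo_tool:
  turn:
    - [0,0,0]
    - [0,0,0]
    - [0,0,0]
    - [0,0,0]
    - [0,0,0]
  delta_pos:
    - [0,0,-0.01]
    - [0,0,-0.03]
    - [0,0,-0.06]
    - [0,0,-0.09]
    - [0,0,-0.117]
  claw: [0,0,0,0,0]

```text
clock: 29.35
ee_pos: [559.7, 39.5, 151.9]
tool_rot: [0.491, 0.871, 0.0, 0.0]
contact_force: [0.8, 0.0, 0.4]
gripper_width: 13.3
grasp_force: 58.5
```

Emit:
servo_tool:
  turn:
    - [0,0,0.1]
    - [0,0,0.2]
    - [0,0,0.3]
    - [0,0,0.4]
    - [0,0,0.5]
    - [0,0,0.6]
    - [0,0,0.7]
    - [0,0,0.783]
  delta_pos:
    - [0.017,0.007,0]
    - [0.05,0.02,0]
    - [0.085,0.035,0]
    - [0.12,0.049,0]
    - [0.155,0.064,0]
    - [0.19,0.078,0]
    - [0.22,0.09,0]
    - [0.24,0.0985,0]
  claw: [0,0,0,0,0,0,0,0]

```text
clock: 30.02
ee_pos: [518.4, 298.8, 150.3]
tool_rot: [0.787, 0.617, 0.0, -0.0]
contact_force: [0.1, -0.0, -0.7]
gripper_width: 13.0
grasp_force: 58.5
```

Emit:
servo_tool:
  turn:
    - [0,0,0]
    - [0,0,0]
    - [0,0,0]
    - [0,0,0]
  delta_pos:
    - [0,0,0]
    - [0,0,0]
    - [0,0,0]
    - [0,0,0]
  claw: [0,0,0,0]

```text
clock: 30.35
ee_pos: [519.9, 294.6, 149.9]
tool_rot: [0.786, 0.618, -0.0, 0.0]
contact_force: [0.3, -0.5, 0.0]
gripper_width: 13.2
grasp_force: 58.5
```

```bash
python3 held.py yel -48.5 0; python3 -c "
from h import *
c=cam('wrist')['frame'];cv2.imwrite('pics/h3.png',cv2.resize(c[150:400,150:400],(600,600)));plan(bay(-48.5,1,60))"
```

```text
t30.40 [520.  294.6 149.9] phi -13.7 tilt [-0. -0.] F [ 1.2  0.1 -0.9] w 13.2 g 59 j [ 0.43  0.18  1.59 -0.    1.38  0.67]
('yel', [273.0, 270.0], [522.4, 305.6, 12.3, 6.3, -13.6])
held offset crate x -0.3 y 11.2
d [-0.01, -0.0006, 0.0899] turn [-0.0, 0.0, -0.005] rows>=2.2
d [0.0022, -0.0006, 0.0899] turn [0.0, 0.0, -0.005] rows>=2.2
```

View pics/h3.png

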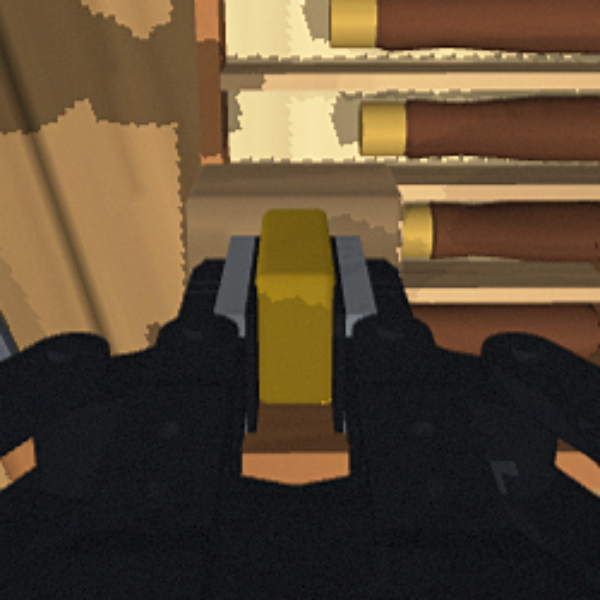

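Run:
```python
from h import *
st();inb();c=cam("wrist");s=arm.state();p=s["ee_pos"]
q=R.from_quat(s["tool_rot"])
for uv,z in (((273,150+281/2.4),28.1),((273,150+403/2.4),28.1),((273,150+210/2.4),-5.9),((230,150+194/2.4),-5.9)):
    P=ray(c,[uv],p[2]+z)[0]; print(uv,z,np.round(q.inv().apply([*(P-p[:2]),0]),1))
```

```text
t30.50 [520.1 294.7 149.9] phi -13.7 tilt [-0. -0.] F [-0.1  0.  -1.3] w 13.2 g 59 j [ 0.43  0.18  1.59 -0.    1.38  0.67]
TCP in crate [-47.87  -1.15 149.88]
F crate [-0.1 -0.  -1.3] M [-0.02  0.02 -0.  ]
(273, 267.08333333333337) 28.1 [12.8  0.1 -0. ]
(273, 317.9166666666667) 28.1 [-11.    0.1   0. ]
(273, 237.5) -5.9 [13.2  0.1 -0. ]
(230, 230.83333333333334) -5.9 [ 16.9 -21.9  -0. ]
```

Run:
```python
from h import *
c=cam("wrist");f=c["frame"];a=np.radians(PH)
for u in (345,375,390):
    col=cv2.GaussianBlur(f,(5,1),0)[150:300,u].astype(int); g=col.sum(1)
    e=[i for i in range(1,149) if abs(g[i+1]-g[i-1])>60]
    out=[]
    for i in e:
        d=ray(c,[[u,150+i]],34)[0]-C0; out.append((150+i,round(-d[0]*np.sin(a)+d[1]*np.cos(a),1),int(g[i+1]-g[i-1])))
    print(u,out)
```

```text
345 [(170, np.float64(32.9), 481), (171, np.float64(32.1), 491), (172, np.float64(31.2), -110), (173, np.float64(30.4), -249), (174, np.float64(29.5), -67), (175, np.float64(28.7), -90), (176, np.float64(27.8), -203), (177, np.float64(27.0), -102), (179, np.float64(25.3), 81), (180, np.float64(24.4), 333), (181, np.float64(23.5), 280), (187, np.float64(18.3), -135), (188, np.float64(17.5), -290), (189, np.float64(16.6), -84), (191, np.float64(14.8), -106), (192, np.float64(14.0), -249), (193, np.float64(13.1), -113), (213, np.float64(-4.9), -84), (214, np.float64(-5.8), 288), (215, np.float64(-6.7), 500), (217, np.float64(-8.5), -185), (218, np.float64(-9.4), -196), (219, np.float64(-10.4), -198), (226, np.float64(-16.9), 190), (227, np.float64(-17.8), 319), (228, np.float64(-18.7), 113), (233, np.float64(-23.4), -150), (234, np.float64(-24.4), -316), (235, np.float64(-25.3), -284), (255, np.float64(-44.7), -71), (256, np.float64(-45.7), 173), (257, np.float64(-46.7), 214), (258, np.float64(-47.7), -110), (259, np.float64(-48.7), -133), (269, np.float64(-58.7), 213), (270, np.float64
[... 1338 characters left out ...]
4(25.1), 124), (180, np.float64(24.2), 338), (181, np.float64(23.4), 206), (187, np.float64(18.2), -147), (188, np.float64(17.3), -258), (189, np.float64(16.4), -251), (190, np.float64(15.5), -200), (217, np.float64(-8.7), 218), (219, np.float64(-10.5), -156), (226, np.float64(-17.0), 260), (227, np.float64(-18.0), 340), (232, np.float64(-22.7), -120), (233, np.float64(-23.6), -373), (234, np.float64(-24.6), -296), (259, np.float64(-48.8), 67), (269, np.float64(-58.9), 289), (270, np.float64(-59.9), 370), (275, np.float64(-65.0), -314), (276, np.float64(-66.0), -400), (277, np.float64(-67.0), -106), (296, np.float64(-86.9), -71), (297, np.float64(-88.0), -129), (298, np.float64(-89.0), -95)]
```

The held yellow chock is centred and untilted. The divider edges read 24/18, -18/-24 and -60/-66 mm in the crate frame, so that frame is right. I'll lower it.

Emit:
servo_tool:
  turn:
    - [0,0,-0.005]
    - [0,0,-0.005]
    - [0,0,-0.005]
    - [0,0,-0.005]
    - [0,0,-0.005]
    - [0,0,-0.005]
    - [0,0,-0.005]
    - [0,0,-0.005]
  delta_pos:
    - [0.001,-0.0005,0.015]
    - [0.001,-0.0005,0.035]
    - [0.001,-0.0005,0.055]
    - [0.001,-0.0005,0.065]
    - [0.001,-0.0005,0.07]
    - [0.001,-0.0005,0.07]
    - [0.001,-0.0005,0.07]
    - [0.001,-0.0005,0.07]
  claw: [0,0,0,0,0,0,0,0]

```text
clock: 31.27
ee_pos: [520.4, 297.3, 81.3]
tool_rot: [0.785, 0.62, 0.001, 0.0]
contact_force: [-0.2, 0.5, 0.0]
gripper_width: 12.9
grasp_force: 58.5
```

Run:
```python
from h import *
arm.read_camera("top");st();inb();plan(bay(-48.5,0,42))
```

```text
t31.32 [520.5 297.3  81.4] phi -13.4 tilt [0.002 0.001] F [ 0.5  0.6 -0.6] w 12.9 g 59 j [ 0.43  0.24  1.64 -0.    1.25  0.67]
TCP in crate [-48.09   1.5   81.37]
F crate [ 0.3  0.7 -0.6] M [-0.   -0.04 -0.05]
d [-0.0016, -0.0005, 0.0394] turn [0.002, -0.001, 0.001] rows>=0.9
```

Emit:
servo_tool:
  turn:
    - [0,0,0]
    - [0,0,0]
    - [0,0,0]
    - [0,0,0]
    - [0,0,0]
  delta_pos:
    - [-0.001,-0.0005,0.003]
    - [-0.0015,-0.0005,0.006]
    - [-0.0015,-0.0005,0.008]
    - [-0.0015,-0.0005,0.008]
    - [-0.0015,-0.0005,0.008]
  claw: [0,0,0,0,0]

```text
clock: 31.73
ee_pos: [518.4, 295.4, 71.5]
tool_rot: [0.785, 0.62, -0.0, -0.0]
contact_force: [0.7, 1.0, -0.8]
gripper_width: 13.2
grasp_force: 58.5
```

Run:
```python
from h import *
arm.read_camera("top");st();inb();plan(bay(-48.5,0,42))
```

```text
t31.78 [518.5 295.5  71.7] phi -13.3 tilt [-0. -0.] F [ 0.7  0.  -0.5] w 13.0 g 59 j [0.43 0.25 1.65 0.   1.24 0.67]
TCP in crate [-49.58  -0.68  71.67]
F crate [ 0.7  0.2 -0.5] M [-0.04  0.09  0.04]
d [0.0007, 0.0011, 0.0297] turn [-0.0, 0.0, 0.001] rows>=0.7
```

Emit:
servo_tool:
  turn:
    - [0,0,0]
    - [0,0,0]
    - [0,0,0]
    - [0,0,0]
    - [0,0,0]
    - [0,0,0]
    - [0,0,0]
    - [0,0,0]
  delta_pos:
    - [0.0005,0.001,0.004]
    - [0.0005,0.001,0.008]
    - [0.0005,0.001,0.012]
    - [0.0005,0.001,0.016]
    - [0.0005,0.001,0.02]
    - [0.0005,0.001,0.024]
    - [0.0005,0.001,0.026]
    - [0.0005,0.001,0.026]
  claw: [0,0,0,0,0,0,0,0]

```text
clock: 32.45
ee_pos: [519.2, 295.6, 44.9]
tool_rot: [0.785, 0.62, -0.001, -0.0]
contact_force: [-0.1, -0.4, -1.6]
gripper_width: 13.0
grasp_force: 58.5
```

Run:
```python
from h import *
arm.read_camera("top");st();inb()
```

```text
t32.50 [519.4 295.7  45.3] phi -13.4 tilt [-0.001 -0.   ] F [ 0.8  0.3 -0.2] w 13.0 g 59 j [0.43 0.29 1.66 0.   1.19 0.66]
TCP in crate [-48.73  -0.33  45.35]
F crate [ 0.7  0.5 -0.2] M [0.   0.07 0.02]
```

Emit:
servo_tool:
  turn:
    - [0,0,0]
    - [0,0,0]
    - [0,0,0]
    - [0,0,0]
    - [0,0,0]
    - [0,0,0]
  delta_pos:
    - [0,0,0.001]
    - [0,0,0.002]
    - [0,0,0.003]
    - [0,0,0.004]
    - [0,0,0.005]
    - [0,0,0.005]
  claw: [0,0,0,0,0,0]

```text
clock: 33.0
ee_pos: [519.9, 296.0, 41.9]
tool_rot: [0.784, 0.62, 0.0, 0.0]
contact_force: [-4.4, -2.7, 8.9]
gripper_width: 13.4
grasp_force: 59.7
```

Emit:
servo_tool:
  turn:
    - [0,0,0]
    - [0,0,0]
    - [0,0,0]
    - [0,0,0]
    - [0,0,0]
    - [0,0,0]
    - [0,0,0]
    - [0,0,0]
  delta_pos:
    - [0,0,0]
    - [0,0,0]
    - [0,0,0]
    - [0,0,-0.01]
    - [0,0,-0.03]
    - [0,0,-0.06]
    - [0,0,-0.09]
    - [0,0,-0.12]
  claw: [0.04,0.04,0.04,0.04,0.04,0.04,0.04,0.04]

```text
clock: 33.67
ee_pos: [519.4, 295.7, 162.5]
tool_rot: [0.785, 0.62, -0.0, -0.0]
contact_force: [1.3, 0.5, 0.3]
gripper_width: 40.2
grasp_force: 0.0
```

```bash
python3 - <<'E'
from h import *
st();p=arm.state()["ee_pos"];plan((450,37,160,-4.6),start=(*p,-13.4))
E
python3 placed.py
```

```text
t33.67 [519.4 295.7 162.5] phi -13.4 tilt [-0. -0.] F [1.3 0.5 0.3] w 40.2 g 0 j [0.43 0.17 1.58 0.   1.4  0.66]
d [-0.2677, -0.0076, 0.0025] turn [0.0, 0.0, -0.154] rows>=6.4
t33.67 [519.4 295.7 162.5] phi -13.4 tilt [-0. -0.] F [1.3 0.5 0.3] w 40.2 g 0 j [0.43 0.17 1.58 0.   1.4  0.66]
yel [273.0, 214.0] crate x -48.3 y 1.5 size [23.3, 12.2] yaw 0.1
blu [282.0, 264.0] crate x -41.4 y -41.6 size [22.8, 11.0] yaw 0.2
blu [281.0, 107.0] crate x -42.5 y 82.6 size [23.5, 11.1] yaw 0.1
top red [292. 248.] [450.1 -52.5  24.1  12.4  72.1]
top red [256. 248.] [449.9  36.7  24.6  12.3 -89.5]
top yel [290. 172.] [639.2 -46.1  23.6  15.9  76.4]
```

Three chocks are seated. The near red chock is next.

Emit:
servo_tool:
  turn:
    - [0,0,0]
    - [0,0,0]
    - [0,0,0]
    - [0,0,-0.05]
    - [0,0,-0.1]
    - [0,0,-0.154]
    - [0,0,-0.154]
    - [0,0,-0.154]
  delta_pos:
    - [-0.03,-0.001,0]
    - [-0.07,-0.002,0]
    - [-0.11,-0.003,0]
    - [-0.15,-0.004,0]
    - [-0.19,-0.005,0]
    - [-0.225,-0.0065,0]
    - [-0.255,-0.0075,0]
    - [-0.267,-0.0075,0.002]
  claw: [0.045,0.045,0.045,0.045,0.045,0.045,0.045,0.045]

```text
clock: 34.43
ee_pos: [449.8, 34.7, 159.2]
tool_rot: [0.735, 0.678, -0.0, 0.001]
contact_force: [-0.2, 0.1, -0.4]
gripper_width: 44.8
grasp_force: 0.0
```

Emit:
servo_tool:
  turn:
    - [0,0,0]
    - [0,0,0]
    - [0,0,0]
    - [0,0,0]
    - [0,0,0]
    - [0,0,0]
  delta_pos:
    - [0,0,0]
    - [0,0,0]
    - [0,0,0]
    - [0,0,0]
    - [0,0,0]
    - [0,0,0]
  claw: [0.045,0.045,0.045,0.045,0.045,0.045]

```text
clock: 34.93
ee_pos: [450.9, 38.5, 158.8]
tool_rot: [0.734, 0.679, -0.0, -0.0]
contact_force: [0.3, 0.7, -0.2]
gripper_width: 45.0
grasp_force: 0.0
```

```bash
python3 look.py red
```

```text
t34.98 [450.8  38.4 158.7] phi -4.5 tilt [-0.  0.] F [ 0.3 -0.1  0.2] w 44.6 g 0 j [-0.03 -0.23  1.97  0.    1.4   0.05]
('red', [272.0, 216.0], [450.0, 37.1, 23.0, 11.6, 85.6])
d [-0.0013, -0.0007, 0.1257] turn [-0.0, -0.0, -0.001] rows>=3.0
```

Emit:
servo_tool:
  turn:
    - [0,0,0]
    - [0,0,0]
    - [0,0,0]
    - [0,0,0]
    - [0,0,0]
    - [0,0,0]
    - [0,0,0]
    - [0,0,0]
  delta_pos:
    - [-0.001,-0.0005,0.015]
    - [-0.001,-0.0005,0.04]
    - [-0.001,-0.0005,0.065]
    - [-0.001,-0.0005,0.09]
    - [-0.001,-0.0005,0.11]
    - [-0.001,-0.0005,0.12]
    - [-0.001,-0.0005,0.1255]
    - [-0.001,-0.0005,0.1255]
  claw: [0.045,0.045,0.045,0.045,0.045,0.045,0.045,0.045]

```text
clock: 35.7
ee_pos: [449.6, 36.9, 32.5]
tool_rot: [0.734, 0.679, -0.001, -0.001]
contact_force: [-0.3, 0.1, 0.2]
gripper_width: 45.0
grasp_force: 0.0
```

Emit:
servo_tool:
  turn:
    - [0,0,0]
    - [0,0,0]
    - [0,0,0]
    - [0,0,0]
    - [0,0,0]
    - [0,0,0]
    - [0,0,0]
    - [0,0,0]
  delta_pos:
    - [0,0,0]
    - [0,0,0]
    - [0,0,0]
    - [0,0,0]
    - [0,0,0]
    - [0,0,0]
    - [0,0,0]
    - [0,0,0]
  claw: [0.045,0.045,0,0,0,0,0,0]

```text
clock: 36.37
ee_pos: [450.8, 36.8, 34.1]
tool_rot: [0.734, 0.679, 0.0, 0.0]
contact_force: [-1.6, 1.0, 7.3]
gripper_width: 13.0
grasp_force: 63.4
```

Run:
```python
from h import *
st(); s=arm.state()["ee_pos"]
plan(bay(-54.5,42,155),start=(*s[:2],155,-4.6))
```

```text
t36.37 [450.8  36.8  34.1] phi -4.5 tilt [ 0.001 -0.   ] F [-1.6  1.   7.3] w 13.0 g 63 j [-0.03 -0.08  2.08 -0.    1.14  0.05]
d [0.3063, 0.0484, 0.0] turn [0.0, 0.0, 0.154] rows>=7.4
```

Emit:
servo_tool:
  turn:
    - [0,0,0]
    - [0,0,0]
    - [0,0,0]
    - [0,0,0]
    - [0,0,0]
  delta_pos:
    - [0,0,-0.01]
    - [0,0,-0.03]
    - [0,0,-0.06]
    - [0,0,-0.09]
    - [0,0,-0.117]
  claw: [0,0,0,0,0]

```text
clock: 36.78
ee_pos: [449.9, 36.8, 152.3]
tool_rot: [0.734, 0.679, -0.0, 0.0]
contact_force: [1.0, 0.4, -0.5]
gripper_width: 12.9
grasp_force: 62.5
```

Emit:
servo_tool:
  turn:
    - [0,0,0]
    - [0,0,0]
    - [0,0,0]
    - [0,0,0]
    - [0,0,0]
    - [0,0,0]
    - [0,0,0]
    - [0,0,0]
  delta_pos:
    - [0.012,0.002,0]
    - [0.04,0.006,0]
    - [0.075,0.012,0]
    - [0.11,0.017,0]
    - [0.145,0.023,0]
    - [0.18,0.028,0]
    - [0.215,0.034,0]
    - [0.25,0.0395,0]
  claw: [0,0,0,0,0,0,0,0]

```text
clock: 37.45
ee_pos: [509.2, 284.6, 150.6]
tool_rot: [0.734, 0.679, -0.0, -0.0]
contact_force: [1.0, -0.5, -0.2]
gripper_width: 13.0
grasp_force: 62.6
```

Emit:
servo_tool:
  turn:
    - [0,0,0.05]
    - [0,0,0.1]
    - [0,0,0.154]
    - [0,0,0.154]
    - [0,0,0.154]
    - [0,0,0.154]
    - [0,0,0.154]
    - [0,0,0.154]
  delta_pos:
    - [0.03,0.005,0]
    - [0.048,0.0075,0]
    - [0.056,0.009,0]
    - [0.056,0.009,0.02]
    - [0.056,0.009,0.045]
    - [0.056,0.009,0.065]
    - [0.056,0.009,0.07]
    - [0.056,0.009,0.07]
  claw: [0,0,0,0,0,0,0,0]

```text
clock: 38.12
ee_pos: [520.9, 337.1, 78.2]
tool_rot: [0.785, 0.62, -0.002, -0.0]
contact_force: [-0.6, -0.3, -0.2]
gripper_width: 12.7
grasp_force: 62.5
```

Emit:
servo_tool:
  turn:
    - [0,0,0]
    - [0,0,0]
    - [0,0,0]
  delta_pos:
    - [0,0,0]
    - [0,0,0]
    - [0,0,0]
  claw: [0,0,0]

```text
clock: 38.37
ee_pos: [523.9, 338.6, 82.5]
tool_rot: [0.785, 0.62, 0.002, 0.0]
contact_force: [0.1, -0.6, -1.0]
gripper_width: 13.0
grasp_force: 62.5
```

```bash
python3 held.py red -54.5 42; python3 -c "
from h import *
inb();plan(bay(-54.5,42,70))"
```

```text
t38.42 [523.8 338.5  82.2] phi -13.4 tilt [0.003 0.001] F [ 0.5 -0.7 -0.6] w 12.7 g 63 j [0.49 0.3  1.57 0.   1.27 0.72]
('red', [273.0, 288.0], [523.9, 340.3, 24.2, 12.4, 77.0])
held offset crate x -0.1 y 1.9
d [-0.0022, 0.0, 0.0219] turn [0.002, -0.002, 0.001] rows>=0.5
TCP in crate [-54.58  42.21  81.92]
F crate [-0.4  0.2 -1.2] M [0.03 0.01 0.01]
d [-0.0002, 0.0001, 0.0119] turn [0.002, -0.002, 0.001] rows>=0.3
```

Emit:
servo_tool:
  turn:
    - [0,0,0]
    - [0,0,0]
    - [0,0,0]
    - [0,0,0]
    - [0,0,0]
    - [0,0,0]
    - [0,0,0]
  delta_pos:
    - [-0.001,0,0.004]
    - [-0.001,0,0.008]
    - [-0.001,0,0.012]
    - [-0.001,0,0.016]
    - [-0.001,0,0.02]
    - [-0.001,0,0.02]
    - [-0.001,0,0.02]
  claw: [0,0,0,0,0,0,0]

```text
clock: 39.05
ee_pos: [522.1, 336.8, 59.6]
tool_rot: [0.784, 0.62, -0.001, -0.0]
contact_force: [-0.7, 0.1, 0.0]
gripper_width: 13.1
grasp_force: 62.5
```

Run:
```python
from h import *
st();inb();plan(bay(-54.5,41.2,42))
```

```text
t39.05 [522.1 336.8  59.6] phi -13.3 tilt [-0.001 -0.001] F [-0.7  0.1  0. ] w 13.1 g 63 j [ 0.49  0.33  1.58 -0.    1.23  0.72]
TCP in crate [-55.68  40.33  59.64]
F crate [-0.7 -0.1  0. ] M [ 0.02  0.01 -0.03]
d [0.0009, 0.0012, 0.0176] turn [-0.001, 0.001, 0.001] rows>=0.4
```

Inside the bay with no side force, so I'll lower it, press it down and release.

Emit:
servo_tool:
  turn:
    - [0,0,0]
    - [0,0,0]
    - [0,0,0]
    - [0,0,0]
    - [0,0,0]
    - [0,0,0]
    - [0,0,0]
    - [0,0,0]
  delta_pos:
    - [0.0005,0.001,0.003]
    - [0.0005,0.001,0.006]
    - [0.0005,0.001,0.009]
    - [0.0005,0.001,0.012]
    - [0.0005,0.001,0.015]
    - [0.0005,0.001,0.0175]
    - [0.0005,0.001,0.019]
    - [0.0005,0.001,0.019]
  claw: [0,0,0,0,0,0,0,0]

```text
clock: 39.72
ee_pos: [523.6, 337.3, 42.2]
tool_rot: [0.784, 0.62, -0.0, 0.0]
contact_force: [-3.6, -2.1, 8.0]
gripper_width: 13.0
grasp_force: 63.6
```

Run:
```python
from h import *
st();inb()
```

```text
t39.72 [523.6 337.3  42.2] phi -13.3 tilt [-0. -0.] F [-3.6 -2.1  8. ] w 13.0 g 64 j [ 0.49  0.35  1.59 -0.    1.2   0.72]
TCP in crate [-54.33  41.18  42.16]
F crate [-3.  -2.9  8. ] M [-0.44  0.74  0.  ]
```

Emit:
servo_tool:
  turn:
    - [0,0,0]
    - [0,0,0]
    - [0,0,0]
    - [0,0,0]
    - [0,0,0]
    - [0,0,0]
    - [0,0,0]
    - [0,0,0]
  delta_pos:
    - [0,0,0]
    - [0,0,0]
    - [0,0,0]
    - [0,0,-0.01]
    - [0,0,-0.03]
    - [0,0,-0.06]
    - [0,0,-0.09]
    - [0,0,-0.12]
  claw: [0.04,0.04,0.04,0.04,0.04,0.04,0.04,0.04]

```text
clock: 40.38
ee_pos: [523.3, 337.2, 163.1]
tool_rot: [0.784, 0.62, -0.0, -0.0]
contact_force: [0.6, 0.1, 0.5]
gripper_width: 40.1
grasp_force: 0.0
```

```bash
python3 placed.py; python3 -c "
from h import *
p=arm.state()['ee_pos'];plan((450.5,-52,160,-18),start=(523,337,162,-13.4))"
```

```text
t40.38 [523.3 337.2 163.1] phi -13.3 tilt [-0. -0.] F [0.6 0.1 0.5] w 40.1 g 0 j [ 0.49  0.23  1.5  -0.    1.41  0.72]
red [273.0, 216.0] crate x -54.5 y 41.3 size [22.6, 11.4] yaw 0.1
yel [280.0, 261.0] crate x -48.5 y 1.7 size [23.6, 11.9] yaw 0.1
blu [288.0, 307.0] crate x -41.6 y -41.5 size [23.0, 11.3] yaw 1.1
blu [289.0, 164.0] crate x -42.7 y 82.5 size [23.0, 11.6] yaw 0.5
top red [292. 248.] [450.2 -52.1  23.4  12.4  72.1]
top yel [290. 172.] [638.9 -46.1  23.6  15.2  76.4]
d [-0.3952, 0.0196, 0.002] turn [0.0, 0.0, 0.08] rows>=9.5
```

Emit:
servo_tool:
  turn:
    - [0,0,0]
    - [0,0,0]
    - [0,0,0]
    - [0,0,0]
    - [0,0,0]
    - [0,0,0]
    - [0,0,0]
    - [0,0,0]
  delta_pos:
    - [-0.03,0.0015,0]
    - [-0.07,0.0035,0]
    - [-0.11,0.0055,0]
    - [-0.15,0.0075,0]
    - [-0.19,0.0095,0]
    - [-0.23,0.0115,0]
    - [-0.27,0.0135,0]
    - [-0.31,0.0155,0]
  claw: [0.045,0.045,0.045,0.045,0.045,0.045,0.045,0.045]

```text
clock: 41.15
ee_pos: [466.3, 30.5, 161.5]
tool_rot: [0.784, 0.62, 0.0, 0.0]
contact_force: [0.9, -0.9, 1.3]
gripper_width: 44.7
grasp_force: 0.0
```

Emit:
servo_tool:
  turn:
    - [0,0,0.04]
    - [0,0,0.08]
    - [0,0,0.08]
    - [0,0,0.08]
    - [0,0,0.08]
    - [0,0,0.08]
    - [0,0,0.08]
    - [0,0,0.08]
  delta_pos:
    - [-0.035,0.0015,0]
    - [-0.065,0.003,0]
    - [-0.085,0.004,0]
    - [-0.085,0.004,0.002]
    - [-0.085,0.004,0.002]
    - [-0.085,0.004,0.002]
    - [-0.085,0.004,0.002]
    - [-0.085,0.004,0.002]
  claw: [0.045,0.045,0.045,0.045,0.045,0.045,0.045,0.045]

```text
clock: 41.82
ee_pos: [451.5, -50.5, 159.3]
tool_rot: [0.808, 0.589, 0.0, -0.0]
contact_force: [-0.5, 0.1, 0.4]
gripper_width: 45.1
grasp_force: 0.0
```

```bash
python3 look.py red
```

```text
t41.87 [451.5 -50.6 159.3] phi -17.8 tilt [-0.  0.] F [-0.5  0.4 -0. ] w 45.1 g 0 j [-0.22 -0.23  1.97  0.    1.4   0.09]
('red', [274.0, 217.0], [451.6, -52.0, 24.1, 11.7, 69.6])
d [-0.0012, 0.0006, 0.1263] turn [-0.0, -0.0, 0.045] rows>=3.0
```

Emit:
servo_tool:
  turn:
    - [0,0,0.02]
    - [0,0,0.045]
    - [0,0,0.045]
    - [0,0,0.045]
    - [0,0,0.045]
    - [0,0,0.045]
    - [0,0,0.045]
    - [0,0,0.045]
  delta_pos:
    - [-0.001,0.0005,0.015]
    - [-0.001,0.0005,0.04]
    - [-0.001,0.0005,0.065]
    - [-0.001,0.0005,0.09]
    - [-0.001,0.0005,0.11]
    - [-0.001,0.0005,0.12]
    - [-0.001,0.0005,0.126]
    - [-0.001,0.0005,0.126]
  claw: [0.045,0.045,0.045,0.045,0.045,0.045,0.045,0.045]

```text
clock: 42.58
ee_pos: [450.9, -52.2, 32.4]
tool_rot: [0.822, 0.57, -0.001, -0.001]
contact_force: [0.1, -1.3, 0.0]
gripper_width: 45.0
grasp_force: 0.0
```

Emit:
servo_tool:
  turn:
    - [0,0,0]
    - [0,0,0]
    - [0,0,0]
    - [0,0,0]
    - [0,0,0]
    - [0,0,0]
    - [0,0,0]
    - [0,0,0]
  delta_pos:
    - [0,0,0]
    - [0,0,0]
    - [0,0,0]
    - [0,0,0]
    - [0,0,0]
    - [0,0,0]
    - [0,0,0]
    - [0,0,0]
  claw: [0.045,0.045,0,0,0,0,0,0]

```text
clock: 43.25
ee_pos: [452.1, -52.8, 34.1]
tool_rot: [0.822, 0.57, 0.0, 0.001]
contact_force: [-1.3, -0.6, 6.4]
gripper_width: 13.2
grasp_force: 63.5
```

Run:
```python
from h import *
st(); s=arm.state()["ee_pos"]
plan(bay(-54.5,-84,155),start=(*s[:2],155,-20.4))
```

```text
t43.25 [452.1 -52.8  34.1] phi -20.5 tilt [ 0.001 -0.   ] F [-1.3 -0.6  6.4] w 13.2 g 64 j [-0.23 -0.07  2.07 -0.    1.14  0.13]
d [0.2664, -0.0539, 0.0] turn [0.0, 0.0, -0.122] rows>=6.5
```

Emit:
servo_tool:
  turn:
    - [0,0,0]
    - [0,0,0]
    - [0,0,0]
    - [0,0,0]
    - [0,0,0]
  delta_pos:
    - [0,0,-0.01]
    - [0,0,-0.03]
    - [0,0,-0.06]
    - [0,0,-0.09]
    - [0,0,-0.12]
  claw: [0,0,0,0,0]

```text
clock: 43.67
ee_pos: [450.8, -52.5, 154.8]
tool_rot: [0.822, 0.57, -0.0, -0.0]
contact_force: [0.3, 0.2, -0.6]
gripper_width: 12.8
grasp_force: 62.7
```

Emit:
servo_tool:
  turn:
    - [0,0,0]
    - [0,0,0]
    - [0,0,0]
    - [0,0,0]
    - [0,0,0]
    - [0,0,0]
    - [0,0,0]
    - [0,0,0]
  delta_pos:
    - [0.012,-0.0025,0]
    - [0.04,-0.008,0]
    - [0.075,-0.015,0]
    - [0.11,-0.022,0]
    - [0.145,-0.029,0]
    - [0.18,-0.0365,0]
    - [0.21,-0.0425,0]
    - [0.23,-0.0465,0]
  claw: [0,0,0,0,0,0,0,0]

```text
clock: 44.33
ee_pos: [488.3, 181.9, 153.8]
tool_rot: [0.821, 0.571, 0.0, -0.0]
contact_force: [0.7, -0.0, -0.5]
gripper_width: 12.8
grasp_force: 62.8
```

Emit:
servo_tool:
  turn:
    - [0,0,-0.06]
    - [0,0,-0.122]
    - [0,0,-0.122]
    - [0,0,-0.122]
    - [0,0,-0.122]
    - [0,0,-0.122]
    - [0,0,-0.122]
    - [0,0,-0.122]
  delta_pos:
    - [0.02,-0.004,0]
    - [0.034,-0.007,0]
    - [0.0365,-0.0075,0]
    - [0.0365,-0.0075,0.005]
    - [0.0365,-0.0075,0.02]
    - [0.0365,-0.0075,0.035]
    - [0.0365,-0.0075,0.04]
    - [0.0365,-0.0075,0.04]
  claw: [0,0,0,0,0,0,0,0]

```text
clock: 45.0
ee_pos: [492.8, 214.4, 111.3]
tool_rot: [0.786, 0.618, -0.002, -0.001]
contact_force: [-0.5, -0.3, -0.8]
gripper_width: 12.8
grasp_force: 62.7
```

Emit:
servo_tool:
  turn:
    - [0,0,0]
    - [0,0,0]
    - [0,0,0]
  delta_pos:
    - [0,0,0]
    - [0,0,0]
    - [0,0,0]
  claw: [0,0,0]

```text
clock: 45.25
ee_pos: [495.0, 215.8, 114.5]
tool_rot: [0.786, 0.619, 0.001, 0.0]
contact_force: [-0.3, -0.3, -0.3]
gripper_width: 13.1
grasp_force: 62.7
```

```bash
python3 held.py red -54.5 -84; python3 -c "
from h import *
inb();plan(bay(-54.5,-84,80))"
```

```text
t45.30 [495.  215.9 114.4] phi -13.5 tilt [0.002 0.001] F [0.8 0.3 0.2] w 12.9 g 63 j [ 0.32  0.05  1.79 -0.    1.3   0.55]
('red', [272.0, 290.0], [495.2, 217.8, 24.2, 12.4, 76.8])
held offset crate x -0.1 y 1.9
d [-0.0023, -0.0004, 0.0542] turn [0.001, -0.001, -0.002] rows>=1.3
TCP in crate [-54.13 -83.55 114.24]
F crate [-0.5  0.9 -0.9] M [-0.04 -0.04  0.01]
d [-0.0005, -0.0004, 0.0342] turn [0.001, -0.001, -0.002] rows>=0.8
```

Emit:
servo_tool:
  turn:
    - [0,0,0]
    - [0,0,0]
    - [0,0,0]
    - [0,0,0]
    - [0,0,0]
    - [0,0,0]
  delta_pos:
    - [-0.0008,-0.0004,0.01]
    - [-0.0008,-0.0004,0.022]
    - [-0.0008,-0.0004,0.03]
    - [-0.0008,-0.0004,0.034]
    - [-0.0008,-0.0004,0.034]
    - [-0.0008,-0.0004,0.034]
  claw: [0,0,0,0,0,0]

```text
clock: 45.85
ee_pos: [493.2, 215.1, 78.5]
tool_rot: [0.785, 0.619, -0.001, -0.0]
contact_force: [0.2, -0.0, 0.4]
gripper_width: 13.0
grasp_force: 62.7
```

Run:
```python
from h import *
arm.read_camera("top");st();inb();plan(bay(-54.5,-84.3,42))
```

```text
t45.90 [493.7 215.2  79.2] phi -13.5 tilt [-0. -0.] F [-0.1 -0.3 -0.1] w 12.7 g 63 j [ 0.32  0.09  1.81 -0.    1.23  0.55]
TCP in crate [-55.08 -84.55  79.23]
F crate [-0.  -0.4 -0.1] M [-0.04  0.02 -0.03]
d [0.0003, 0.0006, 0.0372] turn [-0.0, 0.0, -0.002] rows>=0.9
```

Emit:
servo_tool:
  turn:
    - [0,0,0]
    - [0,0,0]
    - [0,0,0]
    - [0,0,0]
    - [0,0,0]
    - [0,0,0]
    - [0,0,0]
  delta_pos:
    - [0.0003,0.0005,0.004]
    - [0.0003,0.0005,0.008]
    - [0.0003,0.0005,0.012]
    - [0.0003,0.0005,0.016]
    - [0.0003,0.0005,0.02]
    - [0.0003,0.0005,0.02]
    - [0.0003,0.0005,0.02]
  claw: [0,0,0,0,0,0,0]

```text
clock: 46.48
ee_pos: [493.9, 215.3, 58.8]
tool_rot: [0.785, 0.619, -0.0, -0.0]
contact_force: [0.1, 0.2, -0.8]
gripper_width: 12.9
grasp_force: 62.7
```

Run:
```python
from h import *
st();inb();plan(bay(-54.5,-84.3,42))
```

```text
t46.48 [493.9 215.3  58.8] phi -13.5 tilt [-0.001 -0.   ] F [ 0.1  0.2 -0.8] w 12.9 g 63 j [0.32 0.12 1.83 0.   1.19 0.55]
TCP in crate [-54.9  -84.44  58.84]
F crate [ 0.   0.2 -0.8] M [-0.02  0.02 -0.06]
d [0.0002, 0.0004, 0.0168] turn [-0.001, 0.0, -0.002] rows>=0.4
```

Emit:
servo_tool:
  turn:
    - [0,0,0]
    - [0,0,0]
    - [0,0,0]
    - [0,0,0]
    - [0,0,0]
    - [0,0,0]
    - [0,0,0]
    - [0,0,0]
  delta_pos:
    - [0,0.0005,0.003]
    - [0,0.0005,0.006]
    - [0,0.0005,0.009]
    - [0,0.0005,0.012]
    - [0,0.0005,0.015]
    - [0,0.0005,0.0175]
    - [0,0.0005,0.0185]
    - [0,0.0005,0.0185]
  claw: [0,0,0,0,0,0,0,0]

```text
clock: 47.15
ee_pos: [494.7, 215.3, 42.1]
tool_rot: [0.785, 0.619, -0.0, -0.0]
contact_force: [-6.5, -2.6, 15.2]
gripper_width: 13.1
grasp_force: 65.1
```

Run:
```python
from h import *
st();inb()
```

```text
t47.15 [494.7 215.3  42.1] phi -13.5 tilt [-0. -0.] F [-6.5 -2.6 15.2] w 13.1 g 65 j [ 0.32  0.15  1.83 -0.    1.16  0.55]
TCP in crate [-54.11 -84.23  42.14]
F crate [-5.8 -4.  15.2] M [-0.54  1.55  0.04]
```

Floor contact at 42.1 mm, as expected. I'll release, rise and check all five.

Emit:
servo_tool:
  turn:
    - [0,0,0]
    - [0,0,0]
    - [0,0,0]
    - [0,0,0]
    - [0,0,0]
    - [0,0,0]
    - [0,0,0]
    - [0,0,0]
  delta_pos:
    - [0,0,0]
    - [0,0,0]
    - [0,0,0]
    - [0,0,-0.01]
    - [0,0,-0.03]
    - [0,0,-0.06]
    - [0,0,-0.1]
    - [0,0,-0.14]
  claw: [0.04,0.04,0.04,0.04,0.04,0.04,0.04,0.04]

```text
clock: 47.82
ee_pos: [493.7, 214.9, 181.9]
tool_rot: [0.785, 0.619, -0.001, -0.0]
contact_force: [1.3, 0.2, 1.2]
gripper_width: 39.7
grasp_force: 0.0
```

Emit:
servo_tool:
  turn:
    - [0,0,0]
    - [0,0,0]
    - [0,0,0]
    - [0,0,0]
    - [0,0,0]
    - [0,0,0]
    - [0,0,0]
  delta_pos:
    - [0.02,0.02,-0.02]
    - [0.04,0.04,-0.03]
    - [0.05,0.045,-0.03]
    - [0.05,0.045,-0.03]
    - [0.05,0.045,-0.03]
    - [0.05,0.045,-0.03]
    - [0.05,0.045,-0.03]
  claw: [0.05,0.05,0.05,0.05,0.05,0.05,0.05]

```text
clock: 48.4
ee_pos: [549.2, 252.7, 210.0]
tool_rot: [0.785, 0.619, -0.001, -0.0]
contact_force: [-0.4, 0.9, 0.5]
gripper_width: 50.1
grasp_force: 0.0
```

```bash
python3 placed.py; python3 -c "
import cv2;f=cv2.imread('pics/p.png');cv2.imwrite('pics/p5.png',cv2.resize(f[0:340,150:430],(560,680))[:600])
from h import *
plan((534.2,-273.8,230,3.8))"
```

```text
t48.40 [549.2 252.7 210. ] phi -13.5 tilt [-0.002 -0.001] F [-0.4  0.9  0.5] w 50.1 g 0 j [ 0.35  0.15  1.5  -0.    1.49  0.58]
red [229.0, 250.0] crate x -53.9 y -83.4 size [22.8, 12.1] yaw -2.0
red [223.0, 119.0] crate x -54.1 y 41.3 size [23.0, 12.1] yaw 0.8
yel [231.0, 155.0] crate x -48.3 y 9.1 size [12.8, 8.1] yaw -90.1
blu [240.0, 210.0] crate x -41.1 y -42.2 size [23.1, 11.8] yaw 1.2
blu [235.0, 68.0] crate x -42.6 y 82.4 size [23.4, 11.9] yaw -0.1
top yel [290. 171.] [639.1 -46.4  24.2  15.9  76.4]
d [-0.5156, 0.1084, -0.0194] turn [-0.001, 0.0, -0.303] rows>=12.6
```

View pics/p5.png

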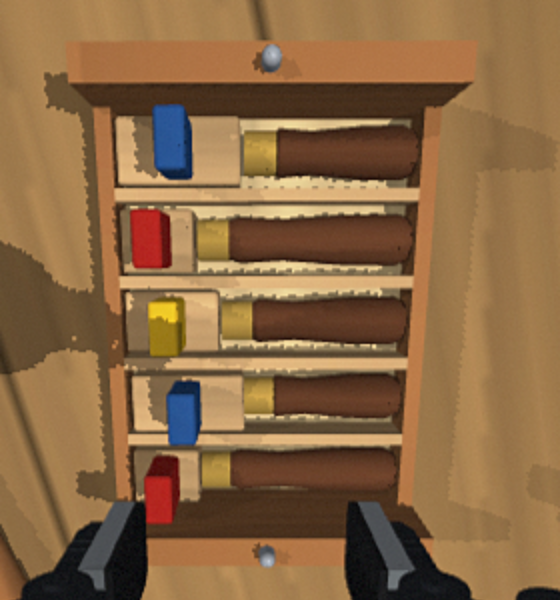

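All five gaps are filled with the right chocks, and each lies flat. Next I'll fetch the cover.

Emit:
servo_tool:
  turn:
    - [0,0,0]
    - [0,0,0]
    - [0,0,0]
    - [0,0,0]
    - [0,0,0]
    - [0,0,0]
    - [0,0,0]
    - [0,0,0]
  delta_pos:
    - [-0.03,0.006,-0.005]
    - [-0.07,0.015,-0.01]
    - [-0.11,0.023,-0.015]
    - [-0.15,0.031,-0.02]
    - [-0.19,0.04,-0.02]
    - [-0.23,0.048,-0.02]
    - [-0.27,0.057,-0.02]
    - [-0.31,0.065,-0.02]
  claw: [0.07,0.07,0.07,0.07,0.07,0.07,0.07,0.07]

```text
clock: 49.17
ee_pos: [540.1, -65.2, 230.9]
tool_rot: [0.785, 0.619, 0.0, 0.0]
contact_force: [1.3, 0.0, 0.1]
gripper_width: 69.7
grasp_force: 0.0
```

Emit:
servo_tool:
  turn:
    - [0,0,0]
    - [0,0,0]
    - [0,0,-0.08]
    - [0,0,-0.16]
    - [0,0,-0.24]
    - [0,0,-0.303]
    - [0,0,-0.303]
    - [0,0,-0.303]
  delta_pos:
    - [-0.04,0.008,0]
    - [-0.08,0.017,0]
    - [-0.12,0.025,0]
    - [-0.155,0.033,0]
    - [-0.185,0.039,0]
    - [-0.2055,0.0435,0]
    - [-0.2055,0.0435,0]
    - [-0.2055,0.0435,0]
  claw: [0.07,0.07,0.07,0.07,0.07,0.07,0.07,0.07]

```text
clock: 49.83
ee_pos: [534.3, -274.2, 230.4]
tool_rot: [0.684, 0.729, -0.0, -0.0]
contact_force: [0.1, 0.2, -0.5]
gripper_width: 70.1
grasp_force: 0.0
```

Emit:
servo_tool:
  turn:
    - [0,0,0]
    - [0,0,0]
    - [0,0,0]
    - [0,0,0]
  delta_pos:
    - [0,0,0]
    - [0,0,0]
    - [0,0,0]
    - [0,0,0]
  claw: [0.07,0.07,0.07,0.07]

```text
clock: 50.17
ee_pos: [535.4, -272.2, 231.0]
tool_rot: [0.683, 0.731, 0.0, 0.0]
contact_force: [-0.6, 0.5, 0.3]
gripper_width: 69.7
grasp_force: 0.0
```

Run:
```python
from h import *
st();c=cam("wrist");f=c["frame"];cv2.imwrite("pics/w8.png",f)
for b in blobs(mask(f[100:330,200:350],(0,60,10),(15,255,100)),200): print("bar",rect(ray(c,b+[200,100],54)),len(b),b.min(0)+[200,100],b.max(0)+[200,100])
st();plan((534.2,-273.8,22,3.8))
```

```text
t50.17 [ 535.4 -272.2  231. ] phi 3.9 tilt [ 0. -0.] F [-0.6  0.5  0.3] w 69.7 g 0 j [-0.56  0.13  1.49  0.    1.52 -0.62]
bar [ 533.3 -273.5   90.    27.5  -80.2] 202 [262 153] [287 235]
bar [ 482.3 -217.6   35.8   15.7    1. ] 108 [207 131] [242 147]
t50.22 [ 535.4 -272.4  231. ] phi 3.9 tilt [ 0. -0.] F [-0.   0.5 -0.6] w 70.1 g 0 j [-0.56  0.13  1.49  0.    1.52 -0.62]
d [-0.0013, -0.0013, 0.209] turn [0.0, 0.0, 0.002] rows>=5.0
```

Emit:
servo_tool:
  turn:
    - [0,0,0]
    - [0,0,0]
    - [0,0,0]
    - [0,0,0]
    - [0,0,0]
    - [0,0,0]
    - [0,0,0]
    - [0,0,0]
  delta_pos:
    - [-0.001,-0.001,0.02]
    - [-0.001,-0.001,0.055]
    - [-0.001,-0.001,0.09]
    - [-0.001,-0.001,0.125]
    - [-0.001,-0.001,0.155]
    - [-0.001,-0.001,0.18]
    - [-0.001,-0.001,0.198]
    - [-0.001,-0.001,0.205]
  claw: [0.07,0.07,0.07,0.07,0.07,0.07,0.07,0.07]

```text
clock: 50.88
ee_pos: [532.1, -272.5, 22.0]
tool_rot: [0.683, 0.731, -0.001, -0.003]
contact_force: [0.2, 0.3, -0.9]
gripper_width: 70.3
grasp_force: 0.0
```

Emit:
servo_tool:
  turn:
    - [0,0,0]
    - [0,0,0]
    - [0,0,0]
    - [0,0,0]
  delta_pos:
    - [0,0,0]
    - [0,0,0]
    - [0,0,0]
    - [0,0,0]
  claw: [0.07,0.07,0.07,0.07]

```text
clock: 51.22
ee_pos: [535.7, -275.1, 28.0]
tool_rot: [0.683, 0.73, 0.0, 0.002]
contact_force: [-0.0, 0.2, -0.4]
gripper_width: 69.9
grasp_force: 0.0
```

Run:
```python
from h import *
st();plan((534.2,-273.8,22,3.8))
```

```text
t51.22 [ 535.7 -275.1   28. ] phi 3.8 tilt [ 0.003 -0.002] F [-0.   0.2 -0.4] w 69.9 g 0 j [-0.56  0.32  1.66 -0.    1.16 -0.63]
d [0.0014, -0.0014, 0.006] turn [0.003, 0.002, 0.001] rows>=0.2
```

Emit:
servo_tool:
  turn:
    - [0,0,0]
    - [0,0,0]
    - [0,0,0]
    - [0,0,0]
    - [0,0,0]
    - [0,0,0]
  delta_pos:
    - [0.0005,-0.0005,0.002]
    - [0.0005,-0.0005,0.003]
    - [0.0005,-0.0005,0.003]
    - [0.0005,-0.0005,0.003]
    - [0.0005,-0.0005,0.003]
    - [0.0005,-0.0005,0.003]
  claw: [0.07,0.07,0.07,0.07,0.07,0.07]

```text
clock: 51.72
ee_pos: [533.7, -273.9, 22.8]
tool_rot: [0.683, 0.73, 0.0, 0.0]
contact_force: [0.9, -0.6, 0.7]
gripper_width: 69.9
grasp_force: 0.0
```

Run:
```python
from h import *
st();plan((534.2,-273.8,22,3.8))
```

```text
t51.72 [ 533.7 -273.9   22.8] phi 3.8 tilt [ 0. -0.] F [ 0.9 -0.6  0.7] w 69.9 g 0 j [-0.56  0.32  1.67 -0.    1.15 -0.63]
d [0.0, 0.0005, 0.0008] turn [0.0, 0.0, 0.001] rows>=0.0
```

Back on the release pose to within 1 mm. I'll close, lift and carry the cover back.

Emit:
servo_tool:
  turn:
    - [0,0,0]
    - [0,0,0]
    - [0,0,0]
    - [0,0,0]
    - [0,0,0]
    - [0,0,0]
    - [0,0,0]
    - [0,0,0]
  delta_pos:
    - [0,0,0]
    - [0,0,0]
    - [0,0,0]
    - [0,0,0]
    - [0,0,0]
    - [0,0,0]
    - [0,0,0]
    - [0,0,0]
  claw: [0,0,0,0,0,0,0,0]

```text
clock: 52.38
ee_pos: [533.9, -273.9, 23.0]
tool_rot: [0.683, 0.73, 0.0, 0.0]
contact_force: [-0.5, 0.3, 1.4]
gripper_width: 19.3
grasp_force: 59.2
```

Run:
```python
from h import *
st();p=arm.state()["ee_pos"];plan((567.1,286.8,210,-13.1),start=(*p[:2],210,3.8))
```

```text
t52.38 [ 533.9 -273.9   23. ] phi 3.8 tilt [ 0. -0.] F [-0.5  0.3  1.4] w 19.3 g 59 j [-0.56  0.32  1.67  0.    1.15 -0.63]
d [0.5573, 0.0703, 0.0] turn [0.0, 0.0, 0.295] rows>=13.5
```

Emit:
servo_tool:
  turn:
    - [0,0,0]
    - [0,0,0]
    - [0,0,0]
    - [0,0,0]
    - [0,0,0]
    - [0,0,0]
    - [0,0,0]
    - [0,0,0]
  delta_pos:
    - [0,0,-0.005]
    - [0,0,-0.02]
    - [0,0,-0.045]
    - [0,0,-0.075]
    - [0,0,-0.11]
    - [0,0,-0.145]
    - [0,0,-0.172]
    - [0,0,-0.187]
  claw: [0,0,0,0,0,0,0,0]

```text
clock: 53.05
ee_pos: [534.8, -274.5, 214.4]
tool_rot: [0.683, 0.73, 0.0, 0.002]
contact_force: [0.1, 0.3, -2.9]
gripper_width: 19.3
grasp_force: 59.0
```

Emit:
servo_tool:
  turn:
    - [0,0,0]
    - [0,0,0]
    - [0,0,0]
    - [0,0,0]
    - [0,0,0]
    - [0,0,0]
    - [0,0,0]
    - [0,0,0]
  delta_pos:
    - [0.01,0.001,0]
    - [0.025,0.003,0]
    - [0.045,0.0055,0]
    - [0.07,0.009,0]
    - [0.1,0.0125,0]
    - [0.13,0.0165,0]
    - [0.16,0.02,0]
    - [0.19,0.024,0]
  claw: [0,0,0,0,0,0,0,0]

```text
clock: 53.72
ee_pos: [542.8, -79.4, 206.4]
tool_rot: [0.683, 0.731, -0.001, -0.002]
contact_force: [0.0, 0.3, -3.1]
gripper_width: 18.9
grasp_force: 59.0
```

Emit:
servo_tool:
  turn:
    - [0,0,0]
    - [0,0,0]
    - [0,0,0]
    - [0,0,0]
    - [0,0,0]
    - [0,0,0]
    - [0,0,0]
    - [0,0,0]
  delta_pos:
    - [0.03,0.004,0]
    - [0.06,0.0075,0]
    - [0.09,0.0115,0]
    - [0.12,0.015,0]
    - [0.15,0.019,0]
    - [0.18,0.0225,0]
    - [0.21,0.0265,0]
    - [0.24,0.0305,0]
  claw: [0,0,0,0,0,0,0,0]

```text
clock: 54.38
ee_pos: [556.5, 161.4, 206.4]
tool_rot: [0.683, 0.731, -0.002, -0.002]
contact_force: [0.9, -0.4, -2.3]
gripper_width: 19.1
grasp_force: 59.0
```

Emit:
servo_tool:
  turn:
    - [0,0,0]
    - [0,0,0]
    - [0,0,0.06]
    - [0,0,0.13]
    - [0,0,0.21]
    - [0,0,0.27]
    - [0,0,0.295]
    - [0,0,0.295]
  delta_pos:
    - [0.03,0.004,0]
    - [0.06,0.0075,0]
    - [0.085,0.0105,0]
    - [0.105,0.013,0]
    - [0.118,0.015,0]
    - [0.125,0.0155,0]
    - [0.127,0.016,0]
    - [0.127,0.016,0]
  claw: [0,0,0,0,0,0,0,0]

```text
clock: 55.05
ee_pos: [563.9, 288.1, 206.2]
tool_rot: [0.783, 0.622, -0.003, -0.001]
contact_force: [0.1, -0.8, -2.9]
gripper_width: 18.9
grasp_force: 58.9
```

Run:
```python
from h import *
st();arm.read_camera("top");st();plan((567.1,286.8,140,-13.1))
```

```text
t55.05 [563.9 288.1 206.2] phi -13.0 tilt [-0.005 -0.002] F [ 0.1 -0.8 -2.9] w 18.9 g 59 j [0.39 0.24 1.41 0.   1.5  0.62]
t55.10 [564.3 287.4 206.7] phi -12.9 tilt [-0.005 -0.002] F [-0.  -0.3 -3.1] w 18.9 g 59 j [0.39 0.24 1.41 0.   1.5  0.62]
d [0.0002, 0.0032, 0.0666] turn [-0.004, 0.003, 0.003] rows>=1.6
```

Emit:
servo_tool:
  turn:
    - [0,0,0.003]
    - [0,0,0.003]
    - [0,0,0.003]
    - [0,0,0.003]
    - [0,0,0.003]
    - [0,0,0.003]
    - [0,0,0.003]
    - [0,0,0.003]
  delta_pos:
    - [0,0.001,0.01]
    - [0,0.002,0.03]
    - [0,0.002,0.05]
    - [0,0.002,0.07]
    - [0,0.002,0.08]
    - [0,0.002,0.083]
    - [0,0.002,0.083]
    - [0,0.002,0.083]
  claw: [0,0,0,0,0,0,0,0]

```text
clock: 55.77
ee_pos: [569.1, 286.2, 127.5]
tool_rot: [0.784, 0.621, 0.0, 0.0]
contact_force: [-0.7, 1.1, -1.3]
gripper_width: 19.2
grasp_force: 58.8
```

Emit:
servo_tool:
  turn:
    - [0,0,0]
    - [0,0,0]
    - [0,0,0]
    - [0,0,0]
  delta_pos:
    - [0,0,0]
    - [0,0,0]
    - [0,0,0]
    - [0,0,0]
  claw: [0,0,0,0]

```text
clock: 56.1
ee_pos: [569.1, 286.4, 127.7]
tool_rot: [0.784, 0.621, 0.001, 0.0]
contact_force: [-0.0, -0.5, -2.2]
gripper_width: 18.9
grasp_force: 58.8
```

Run:
```python
from h import *
st();plan((567.1,286.8,110,-13.1))
c=cam("wrist")["frame"];cv2.imwrite("pics/w9.png",c[0:200,160:400])
```

```text
t56.10 [569.1 286.4 127.7] phi -13.2 tilt [0.001 0.   ] F [-0.  -0.5 -2.2] w 18.9 g 59 j [ 0.39  0.29  1.49 -0.    1.35  0.62]
d [-0.0001, -0.0021, 0.0177] turn [0.001, -0.001, -0.002] rows>=0.4
```

Emit:
servo_tool:
  turn:
    - [0,0,-0.002]
    - [0,0,-0.002]
    - [0,0,-0.002]
    - [0,0,-0.002]
    - [0,0,-0.002]
    - [0,0,-0.002]
    - [0,0,-0.002]
  delta_pos:
    - [0,-0.001,0.003]
    - [0,-0.002,0.006]
    - [0,-0.002,0.01]
    - [0,-0.002,0.014]
    - [0,-0.002,0.016]
    - [0,-0.002,0.016]
    - [0,-0.002,0.016]
  claw: [0,0,0,0,0,0,0]

```text
clock: 56.73
ee_pos: [566.6, 286.5, 110.4]
tool_rot: [0.783, 0.622, -0.0, -0.0]
contact_force: [0.2, -0.2, -2.2]
gripper_width: 19.3
grasp_force: 58.8
```

Run:
```python
from h import *
st();plan((567.1,286.8,95,-13.1))
```

```text
t56.73 [566.6 286.5 110.4] phi -13.1 tilt [-0.001 -0.   ] F [ 0.2 -0.2 -2.2] w 19.3 g 59 j [ 0.39  0.31  1.51 -0.    1.32  0.62]
d [0.0004, 0.0005, 0.0154] turn [-0.001, 0.0, -0.0] rows>=0.4
```

Aligned within 0.5 mm, just above the pins. I'll lower it in small steps.

Emit:
servo_tool:
  turn:
    - [0,0,0]
    - [0,0,0]
    - [0,0,0]
    - [0,0,0]
    - [0,0,0]
    - [0,0,0]
  delta_pos:
    - [0.0003,0.0004,0.002]
    - [0.0003,0.0004,0.004]
    - [0.0003,0.0004,0.006]
    - [0.0003,0.0004,0.008]
    - [0.0003,0.0004,0.009]
    - [0.0003,0.0004,0.009]
  claw: [0,0,0,0,0,0]

```text
clock: 57.23
ee_pos: [566.9, 286.7, 101.3]
tool_rot: [0.783, 0.622, -0.0, -0.0]
contact_force: [-0.2, 0.0, -3.1]
gripper_width: 19.2
grasp_force: 58.8
```

Run:
```python
from h import *
st();inb()
```

```text
t57.23 [566.9 286.7 101.3] phi -13.1 tilt [-0.001 -0.   ] F [-0.2  0.  -3.1] w 19.2 g 59 j [ 0.39  0.32  1.52 -0.    1.31  0.62]
TCP in crate [ -0.44   1.96 101.28]
F crate [-0.2 -0.  -3.1] M [ 0.07 -0.03  0.05]
```

The pins are in the holes with no extra force. I'll take it the rest of the way down.

Emit:
servo_tool:
  turn:
    - [0,0,0]
    - [0,0,0]
    - [0,0,0]
    - [0,0,0]
    - [0,0,0]
    - [0,0,0]
    - [0,0,0]
  delta_pos:
    - [0,0,0.002]
    - [0,0,0.004]
    - [0,0,0.005]
    - [0,0,0.006]
    - [0,0,0.007]
    - [0,0,0.0075]
    - [0,0,0.0075]
  claw: [0,0,0,0,0,0,0]

```text
clock: 57.82
ee_pos: [567.2, 286.8, 95.0]
tool_rot: [0.783, 0.622, 0.0, 0.0]
contact_force: [-3.5, -1.1, 3.2]
gripper_width: 19.0
grasp_force: 59.7
```

Run:
```python
from h import *
st();inb()
```

```text
t57.82 [567.2 286.8  95. ] phi -13.1 tilt [ 0. -0.] F [-3.5 -1.1  3.2] w 19.0 g 60 j [ 0.39  0.32  1.52 -0.    1.3   0.62]
TCP in crate [-0.19  2.17 94.97]
F crate [-3.2 -1.9  3.2] M [-0.26  0.59  0.01]
```

Seated at 95.0 mm, the height predicted. I'll release, back off and check.

Emit:
servo_tool:
  turn:
    - [0,0,0]
    - [0,0,0]
    - [0,0,0]
    - [0,0,0]
    - [0,0,0]
    - [0,0,0]
    - [0,0,0]
    - [0,0,0]
  delta_pos:
    - [0,0,0]
    - [0,0,0]
    - [0,0,0]
    - [0,0,0]
    - [0,0,0]
    - [0,0,-0.015]
    - [0,0,-0.04]
    - [0,0,-0.08]
  claw: [0.06,0.06,0.06,0.06,0.06,0.06,0.06,0.06]

```text
clock: 58.48
ee_pos: [564.4, 285.7, 170.1]
tool_rot: [0.783, 0.622, -0.004, -0.001]
contact_force: [1.3, 0.0, -0.9]
gripper_width: 59.9
grasp_force: 0.0
```

Emit:
servo_tool:
  turn:
    - [0,0,0]
    - [0,0,0]
    - [0,0,0]
    - [0,0,0]
    - [0,0,0]
    - [0,0,0]
    - [0,0,0]
    - [0,0,0]
  delta_pos:
    - [0,0,-0.04]
    - [0,0,-0.08]
    - [0,0,-0.12]
    - [0,0,-0.122]
    - [0,0,-0.122]
    - [0,0,-0.122]
    - [0,0,-0.122]
    - [0,0,-0.122]
  claw: [0.085,0.085,0.085,0.085,0.085,0.085,0.085,0.085]

```text
clock: 59.15
ee_pos: [566.4, 286.5, 293.7]
tool_rot: [0.783, 0.622, -0.002, -0.001]
contact_force: [0.0, -0.3, 0.9]
gripper_width: 85.1
grasp_force: 0.0
```

Run:
```python
from h import *
st();w=cam("wrist")["frame"];s=cam("scene")["frame"]
cv2.imwrite("pics/fin.png",np.hstack([cv2.resize(w[40:300,160:400],(400,433)),cv2.resize(s[170:300,340:480],(400,433),interpolation=cv2.INTER_CUBIC)]))
```

```text
t59.15 [566.4 286.5 293.7] phi -13.1 tilt [-0.004 -0.002] F [ 0.  -0.3  0.9] w 85.1 g 0 j [ 0.39  0.21  1.28 -0.    1.65  0.62]
```

View pics/fin.png

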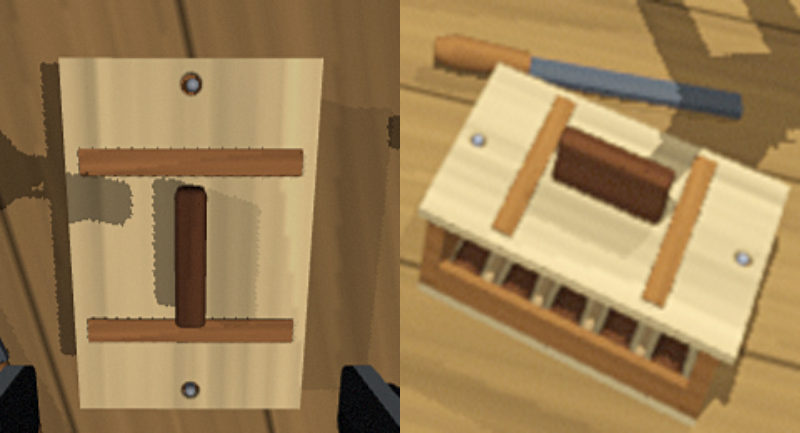

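The cover is seated with both pins through their holes, at (190,84) and (190,390), and lies flat. The gripper is clear, so I'll hand it in.

```bash
python3 -c "
from workcell import arm
print(arm.job_done())"
```

```text
the job is handed in; nothing more can be done
None
```

The job is handed in: all five gaps are filled with the chocks that fit, and the cover is back down over both pins; the hand-in call returned no verdict.

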